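Serve warm walnuts with the scoop

TASK

Turn the warming tray's switch fully to off, and use the scoop to carry at least three of the four walnuts from the tray into the terracotta bowl, without touching a walnut with the gripper. The fourth may stay in the tray or go into the bowl too, but none may end up anywhere else. Finish with the scoop standing level on the bare worktop, the bowl where it was and everything else left as it stands.

Things in the scene. Friction and masses are not known exactly. Their poses are not given: they have to be found in the camera images.
- warmer: Steel warming tray fixed to the worktop, lengthwise away from the robot, 280 x 122 mm outside. Origin: below tray_floor, at worktop height; x along its length to the far end, y to its left, z up. Walls 6 mm thick; side walls' tops at 70 mm, far wall's at 85 mm; near end (-x) only a lip, top at 42 mm. A grey switch box, 110 x 72 mm, 46 mm high, adjoins its -y side.
- tray_floor (a point): Point on the flat inside floor, 20 mm above the tray's origin; axes as the tray's. The floor runs from x -120 to +110 mm and y -55 to +55 mm. Side walls rise 50 mm above it, the near lip 22 mm; the far wall starts at x +110 and leans outwards 30 degrees from upright, 65 mm high. The walnuts start in the far half (centres at x +12 to +97 mm); the near half is empty.
- switch (a joint): Rotary switch on top of the switch box, upright axis. 0 = OFF (bar handle parallel to the tray's length); grows clockwise seen from above; 1.2 rad = fully ON. Stops at both ends, stays where it is left (friction 0.06 N m, no spring). Starts ON, at 0.9 to 1.2.
- switch_grip (a point): Grip point on the switch's axis, 78 mm above the worktop, at tray x +20, y -101 mm. Its x axis runs along the black bar handle and turns with it; a white line marks the -x half. Bar 60 mm long, 14 mm thick, 32 mm tall, its top 12 mm above this point. The tray's side wall is 40 mm from the axis.
- scoop: Loose scoop, steel pan and dark wooden handle, about 0.2 kg, standing level on its flat pan, nose roughly away from the robot. Origin: centre of the pan's underside; x to the open nose, y left, z up. Pan 100 (x) by 96 mm (y), floor 3 mm thick, side walls 4 mm thick, 40 mm high (15 mm over the front 35 mm), back wall 45 mm high, front open.
- scoop_grip (a point): Grip point on the handle's centre line, at scoop x -92, y 0, z +89 mm; axes as the scoop's. The handle is straight, rises backwards at 50 degrees from level from x -46, z 34 to its end at x -117, z 118 mm; 22 mm wide (y), 18 mm thick, flat sides facing +y and -y.
- scoop_lip (a point): Middle of the pan's front edge, underside: scoop x +50, y 0, z 0 mm.
- bowl: Loose round terracotta serving bowl, 180 mm across the rim, 65 mm tall, wall 5 mm, about 0.7 kg, empty. Origin: centre of its underside. It stands to the left or to the right of the tray, the scoop on the other side.
- walnut1: Walnut 1 of 4, in the shell: a brown rounded lump 40 mm across and 40 mm tall, 15 g, that rolls easily. Origin: its centre.
- walnut2: Walnut 2 of 4, in the shell: a brown rounded lump 40 mm across and 40 mm tall, 15 g, that rolls easily. Origin: its centre.
- walnut3: Walnut 3 of 4, in the shell: a brown rounded lump 40 mm across and 40 mm tall, 15 g, that rolls easily. Origin: its centre.
- walnut4: Walnut 4 of 4, in the shell: a brown rounded lump 40 mm across and 40 mm tall, 15 g, that rolls easily. Origin: its centre.
- tumbler: Bystander, loose: green glass tumbler, 68 mm across, 85 mm tall. Origin: centre of its underside.
- mug: Bystander, loose: white mug, 76 mm across, 85 mm tall. Origin: centre of its underside.
- salt_pot: Bystander, loose: dark wooden salt pot, 44 mm across, 64 mm tall. Origin: centre of its underside.
- canister: Bystander, loose: terracotta canister with wooden lid, 96 mm across, 130 mm tall. Origin: centre of its underside.

How it is judged:
By the outcome, as a careful person would: the job done as asked, in the order asked, and still so for the second after the job is handed in, with the robot touching nothing.
It also fails if it takes over 72 s, if anything falls off the work surface, if the arm or the gripper's body presses on something with over 40 N, if the wrist force passes 120 N, or if a joint passes its speed limit or range.

ROBOT

A 6-joint arm with a two-finger parallel gripper is mounted at the origin on the work surface. World frame = base frame: x ahead of the robot, y to its left, z up, the work surface at z = 0. Lengths are in m, angles in rad, forces in N, time in s.
With the tool pointing down it reaches from about 0.35 to 0.725 m from the base axis. Payload 6 kg.
Tool frame: the origin (TCP) lies midway between the tips of the shut fingers; the grasp point (between the pads) lies 19 mm behind it; z points along the fingers, y is the line along which they close (so a half turn about z gives the same grasp; the last joint's range is limited). The gripper opens to 85 mm and grips with 20 to 120 N. Pads are 22 mm wide; open, the fingers measure 114 mm over their backs; the gripper's body (76 mm by 85 mm) begins 54 mm behind the grasp point. The pads swing forward as they close: fully open they stand 13 mm farther back than shut.
Start: joints at [1.558, 0.04, 0.085, 0, -1.615, -0.334], TCP at [0.204, 0.564, 0.205] pointing down, gripper open.
Joint ranges: [-2.56, 2.56], [-1.29, 2.01], [-1.08, 1.49], [-3.29, 1.98], [-2.81, -0.18], [-2.99, 2.99]. Speed limits (rad/s): [2.57, 2.57, 3.01, 3.14, 3.14, 3.14].

INTERFACE

Orientations are given as a rotation vector (axis times angle).
In Python, from workcell import env gives the robot as it stands.
- The arm moves only by the tool carry_out, never from a script. Its argument "commands" is a list that holds one entry, the list of rows, each a list of 7 numbers: the shift along the tool's x, y, z scaled (see below), then the turn, a rotation vector about the tool's x, y, z scaled (see below), then the closure, from 0 (fully open) to 1 (shut). A call has 1 to 8 rows; each row is the pose to reach, as a shift and turn from the pose commanded when the call began, along the tool's axes at that moment, turning the shorter way round; what a row does not reach only later rows make up. The controller multiplies each number of a shift by 300 mm and each number of a turn by 2 pi rad. A row lasts 1/12 s, in which the tool goes at most 41.7 mm and 7.16 degrees, less where a joint would pass 70% of its speed; a pose out of reach is approached as far as the arm can. A call with a number of a shift or a turn outside -1 to 1 is refused whole. A call with a gripper value outside its range is refused whole. The fingers move at their own pace and stop on an object; "squeeze" is the grip in N (left out, the last holds). Time passes only in rows, so rows that repeat a pose let the fingers close. It gives the time, the measured TCP pose, the force, the opening and the grip force at its end, in the units of the state.
- env.read_state(): the state, without advancing time (a new reading comes with each control period).
- env.snapshot(name): name is "side" or "top" or "wrist"; returns a dict with "pixels" (400x640x3 uint8, blue, green, red), "fovy" (degrees; the focal length in pixels is half the picture's height over the tangent of half this angle, whatever the lens; pixels are square), "cx", "cy" (the principal point, pixels), "extrinsics" (4x4, takes a point from world to camera coordinates). Camera axes: x right, y up, looking along -z (the intrinsics and any distortion apply to the point x, -y, -z); pixel columns grow to the right and rows downward; lengths in m; the calibration is good to about 2 mm. A picture is of the moment at which its call begins. There is no depth.
- env.job_done(): hands the job in; it is judged then, once.
Trained networks look in a picture, given as the dict that the camera call returned (one of the last four; its "shot" number tells which), for a name from the list of things; names that differ only in an ending like _2 or _b are one class to them, and where a whole thing is asked for, a point or a joint stands for the part that bears it (a point fixed in the world has none). Each returns a list of dicts, best first, with "score" (0 to 1); they miss things now and then, are a little off and sometimes report something else, mostly with a low value. They report only what shows in the picture. A call takes as long as a camera call.
- env.spot_in(picture, thing): "position" ([column, row] in pixels, amid what is visible of it).
- env.cut_out(picture, thing): "pixels" (400x640 bool, what is visible of it) and "position" ([column, row] in pixels, amid what is visible of it).
The state is a dict: "clock": time; "joint_pos": joint angles; "joint_velocities": joint speeds; "joint_efforts": joint torques, N m; "ee_pos": TCP position; "tool_rot": TCP orientation; "force": force on the tool from outside, world axes, zero at the start; "ft_torque": the same for the moment, N m; "finger_gap": opening from 0.0 (shut) to 1.0 (fully open); "grasp_force": force on a finger pad.
Only numpy, scipy, OpenCV 4.12 (cv2) and the standard library are available. Lean on these libraries where they do the work, as an engineer would, in place of code of your own. Each camera call takes 0.05 s, during which the arm holds its last target. There are 200 camera calls.

## Working session

There is one attempt and no reset: what is moved stays moved. The work goes in short steps, Python scripts to look and compute and a tool call to move; the robot and the scene stay as the last step left them, time stands still between calls to the robot, and variables do not carry over. Pictures are saved under pics/ and viewed, at most 10 in all, crops included, and the job is handed in when it is done.

Besides the shell and the picture viewer there is one more tool, called after "Request:" as name(argument=value, ...), one argument or row to a line, values as JSON. carry_out: Moves the arm, as the interface text tells. Its arguments: {"type":"object","properties":{"commands":{"type":"array"},"squeeze":{"type":"number"}},"required":["commands"]}

```bash
mkdir -p pics; ls
cat > h.py <<'E'
import numpy as np, cv2
from scipy.spatial.transform import Rotation as R
from workcell import env
def ray(p,px):
    f=200/np.tan(np.radians(p["fovy"])/2); E=np.array(p["extrinsics"])
    d=np.array([(px[0]-p["cx"])/f,-(px[1]-p["cy"])/f,-1.]); Rm=E[:3,:3]
    return -Rm.T@E[:3,3], Rm.T@d
def atz(p,px,z):
    o,d=ray(p,px); return o+d*(z-o[2])/d[2]
def proj(p,X):
    f=200/np.tan(np.radians(p["fovy"])/2); E=np.array(p["extrinsics"])
    c=E[:3,:3]@np.array(X)+E[:3,3]; return np.array([p["cx"]+f*c[0]/-c[2], p["cy"]-f*c[1]/-c[2]])
def tri(obs):
    A=np.zeros((3,3));b=np.zeros(3)
    for p,px in obs:
        o,d=ray(p,px); d=d/np.linalg.norm(d); M=np.eye(3)-np.outer(d,d); A+=M;b+=M@o
    return np.linalg.solve(A,b)
E
python3 - <<'E'
from h import *
s=env.read_state(); print({k:np.round(v,3).tolist() for k,v in s.items()})
for n in ["top","side","wrist"]:
    p=env.snapshot(n); cv2.imwrite(f"pics/{n}0.png",p["pixels"])
    print(n,[k for k in p if k!="pixels"],p["fovy"],p["cx"],p["cy"],np.round(p["extrinsics"],3).tolist())
    for t in ["warmer","switch","scoop","scoop_grip","bowl","walnut1","tumbler","mug","salt_pot","canister"]:
        r=env.spot_in(p,t); print(t,[(np.round(q["position"],1).tolist(),round(float(q["score"]),2),np.round(atz(p,q["position"],0.03),3)[:2].tolist()) for q in r[:5]])
E
```

```text
pics
{'clock': 0.0, 'joint_pos': [1.558, 0.041, 0.084, -0.0, -1.616, -0.334], 'joint_velocities': [-0.0, -0.001, 0.001, -0.0, 0.0, -0.0], 'joint_efforts': [-0.0, -36.821, 34.741, 6.932, -0.005, 0.0], 'ee_pos': [0.204, 0.564, 0.204], 'tool_rot': [3.093, -0.542, -0.0], 'force': [-0.145, -0.198, -0.656], 'ft_torque': [0.044, 0.015, 0.015], 'grasp_force': 0.0, 'finger_gap': 1.002}
top ['fovy', 'cx', 'cy', 'extrinsics', 'shot'] 42.40487127542659 315.80809183939266 195.5304444679075 [[0.01, -1.0, -0.016, 0.11], [0.986, 0.008, 0.165, -0.627], [-0.165, -0.017, 0.986, -1.32], [0.0, 0.0, 0.0, 1.0]]
warmer [([352.9, 212.9], 0.82, [0.583, 0.016])]
switch [([386.4, 203.3], 0.5, [0.61, -0.074])]
scoop [([485.4, 233.5], 0.64, [0.531, -0.336])]
scoop_grip [([484.5, 232.5], 0.6, [0.533, -0.334])]
bowl [([226.6, 216.9], 0.81, [0.57, 0.356]), ([483.4, 235.1], 0.18, [0.527, -0.331])]
walnut1 [([334.2, 188.1], 0.7, [0.651, 0.067]), ([228.8, 217.6], 0.63, [0.568, 0.35]), ([354.7, 207.0], 0.5, [0.599, 0.011]), ([335.7, 207.7], 0.49, [0.597, 0.062]), ([354.6, 180.7], 0.45, [0.672, 0.011])]
tumbler [([277.1,
[... 710 characters left out ...]
.313])]
bowl [([286.9, 250.0], 0.69, [0.584, 0.321])]
walnut1 [([327.1, 187.4], 0.54, [0.605, -0.01])]
tumbler [([245.4, 205.3], 0.76, [0.803, 0.186]), ([286.6, 249.1], 0.66, [0.587, 0.318])]
mug [([309.9, 142.6], 0.76, [0.786, -0.258]), ([373.0, 148.2], 0.37, [0.55, -0.316])]
salt_pot [([357.2, 237.4], 0.77, [0.421, 0.188])]
canister [([254.0, 263.2], 0.9, [0.642, 0.406])]
wrist ['fovy', 'cx', 'cy', 'extrinsics', 'shot'] 71.59336037674534 324.14592256549184 202.50927628630058 [[-0.34, -0.94, -0.001, 0.6], [0.888, -0.321, -0.328, 0.043], [0.308, -0.113, 0.945, -0.38], [0.0, 0.0, 0.0, 1.0]]
warmer []
switch []
scoop []
scoop_grip []
bowl []
walnut1 []
tumbler []
mug []
salt_pot []
canister []
```

Run:
```python
import cv2
t=cv2.imread("pics/top0.png")[120:300,130:530]; cv2.imwrite("pics/a.png",cv2.resize(t,None,fx=2,fy=2,interpolation=cv2.INTER_CUBIC))
t=cv2.imread("pics/side0.png")[100:300,220:480]; cv2.imwrite("pics/b.png",cv2.resize(t,None,fx=3,fy=3,interpolation=cv2.INTER_CUBIC)[:600,:780])
```

```text
(no output)
```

View pics/a.png

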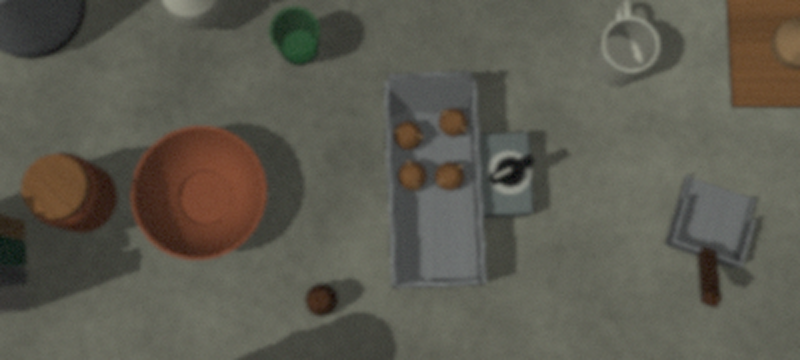

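View pics/b.png

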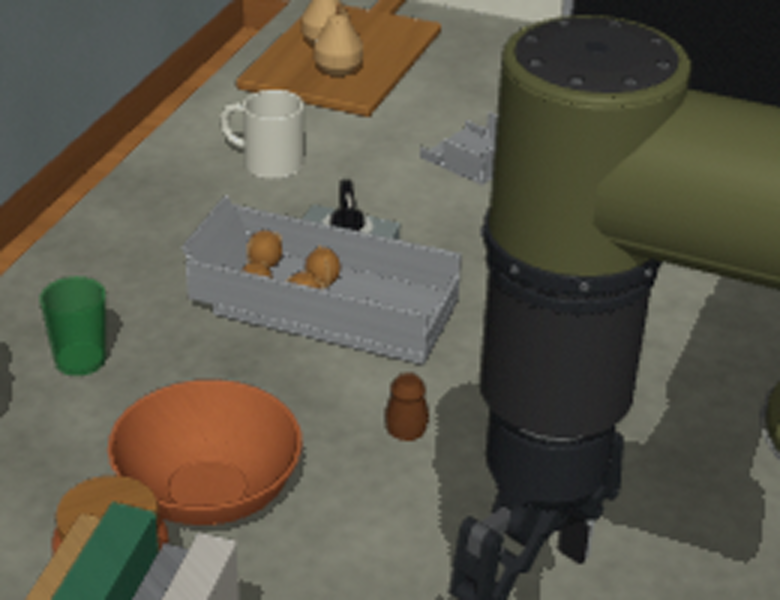

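Top view: tray near crop (435,180), with four walnuts in its far half. The switch's white line points lower-left at (510,170), so it is about 1 rad ON. The scoop is right at (715,235) and the bowl left at (200,192). Next I move the wrist over the tray.

```bash
cat >> h.py <<'E'
def down(az,pitch=0,roll=0):
    """tool with x at azimuth az, pointing down; pitch>0 = scoop nose (tool x) up"""
    return R.from_euler('z',az)*R.from_euler('y',-pitch)*R.from_euler('x',np.pi+roll)
def cur():
    s=env.read_state(); return np.array(s["ee_pos"]),R.from_rotvec(s["tool_rot"]),s
def plan(targets,start=None):
    """targets: (pos,Rot) each starting a new call; prints scaled rows & min nr of rows"""
    p,r=start or cur()[:2]
    for P,Q in targets:
        P=np.array(P); d=r.inv().apply(P-p); w=(r.inv()*Q).as_rotvec()
        print(np.round(np.r_[d/.3,w/(2*np.pi)],4).tolist(),"rows",max(np.linalg.norm(d)/.0417,np.degrees(np.linalg.norm(w))/7.16).round(1))
        p,r=P,Q
E
python3 - <<'E'
from h import *
plan([([.40,.30,.33],down(-.15)),([.54,-.04,.33],down(0))])
E
```

```text
[0.9142, 0.6063, -0.4171, 0.0, -0.0, -0.0313] rows 8.4
[0.6308, 1.0509, 0.0, 0.0, 0.0, -0.0239] rows 8.8
```

Request:
carry_out(
  commands=[
    [[0.9,0.6,-0.42,0,0,-0.03,0],[0.9,0.6,-0.42,0,0,-0.03,0],[0.9,0.6,-0.42,0,0,-0.03,0],[0.9,0.6,-0.42,0,0,-0.03,0],[0.9,0.6,-0.42,0,0,-0.03,0],[0.9,0.6,-0.42,0,0,-0.03,0],[0.9,0.6,-0.42,0,0,-0.03,0],[0.9,0.6,-0.42,0,0,-0.03,0]],
  ],
)

```text
clock: 2.32
ee_pos: [0.3891, 0.3125, 0.3267]
tool_rot: [-3.131, 0.248, -0.001]
force: [-0.2, 0.9, 0.2]
finger_gap: 1.0
grasp_force: 0.0
```

Request:
carry_out(
  commands=[
    [[0.6,0.99,0,0,0,-0.024,0.6],[0.6,0.99,0,0,0,-0.024,0.6],[0.6,0.99,0,0,0,-0.024,0.6],[0.6,0.99,0,0,0,-0.024,0.6],[0.6,0.99,0,0,0,-0.024,0.6],[0.6,0.99,0,0,0,-0.024,0.6],[0.6,0.99,0,0,0,-0.024,0.6],[0.6,0.99,0,0,0,-0.024,0.6]],
  ],
)

```text
clock: 2.98
ee_pos: [0.5133, 0.0062, 0.326]
tool_rot: [-3.141, 0.012, -0.002]
force: [0.8, 0.8, 1.3]
finger_gap: 0.402
grasp_force: 0.0
```

Run:
```python
from h import *
p,r,s=cur(); print(p,r.as_rotvec(),s["clock"],s["joint_pos"],s["finger_gap"])
q=env.snapshot("wrist"); np.save("pics/w1.npy",q,allow_pickle=True); cv2.imwrite("pics/w1.png",q["pixels"])
for t in ["warmer","switch","walnut1","scoop","bowl"]:
    print(t,[(np.round(k["position"],1).tolist(),round(float(k["score"]),2)) for k in env.spot_in(q,t)[:6]])
```

```text
[0.51329712 0.00619475 0.32599923] [-3.14130153e+00  1.15174116e-02 -1.54573736e-03] 2.9833 [ 4.04996894e-01 -1.42814776e-01  1.31640879e-01  1.49197327e-04
 -1.84424174e+00  1.15850694e+00] 0.40224594373817063
warmer [([310.9, 96.8], 0.76)]
switch [([312.6, 97.6], 0.65), ([375.6, 100.8], 0.58)]
walnut1 [([323.9, 54.7], 0.93), ([318.8, 105.4], 0.83), ([283.6, 69.3], 0.66), ([289.0, 105.6], 0.63)]
scoop [([529.3, 149.5], 0.89), ([18.1, 131.4], 0.4), ([313.4, 97.3], 0.37)]
bowl [([100.9, 122.2], 0.74)]
```

View pics/w1.png

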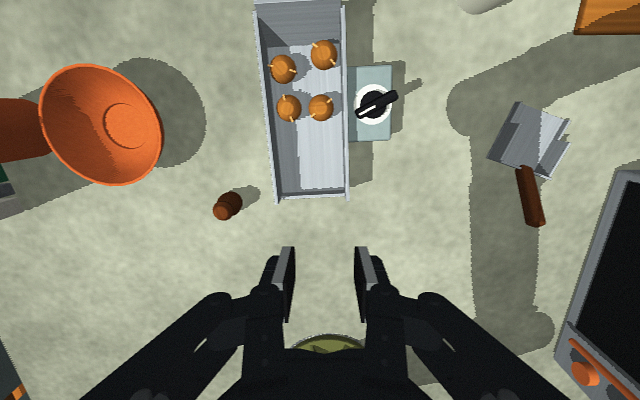

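The wrist view shows the tray with near corners around (278,202) and (348,197), the switch at (376,103), the scoop pan at (528,138) with its handle end at (535,222), and the bowl at (101,122). I'll zoom in to pick corners.

Run:
```python
import cv2,numpy as np
im=cv2.imread("pics/w1.png")
a=cv2.resize(im[0:212,250:410],None,fx=2.8,fy=2.8,interpolation=cv2.INTER_CUBIC)
b=cv2.resize(im[90:235,475:585],None,fx=3,fy=3,interpolation=cv2.INTER_CUBIC)
o=np.zeros((594,790,3),np.uint8); o[:593,:448]=a[:593]; o[:435,455:785]=b; cv2.imwrite("pics/c.png",o); print(a.shape,b.shape)
```

```text
(594, 448, 3) (435, 330, 3)
```

View pics/c.png

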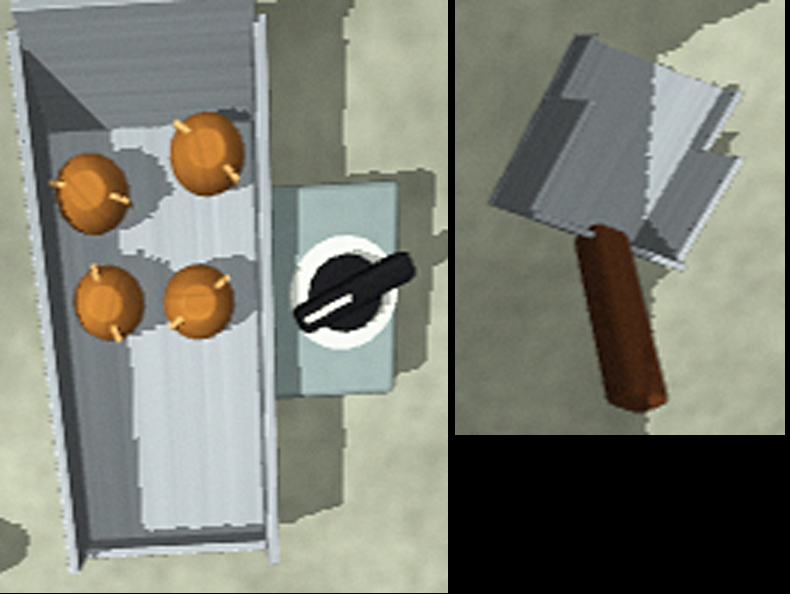

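```bash
cat > fit.py <<'E'
from h import *
from scipy.optimize import least_squares
def fit(q,M,U,x0,free_z=True):
    M=np.array(M)/1000
    def X(v): return R.from_euler('z',v[2]).apply(M)+[v[0],v[1],v[3] if free_z else 0]
    f=lambda v:(np.array([proj(q,a) for a in X(v)])-U).ravel()
    s=least_squares(f,list(x0)+[0],loss='soft_l1'); print(np.round(s.x,4),"res px",np.round(f(s.x).reshape(-1,2),1).tolist()); return s.x
E
python3 - <<'E'
from fit import *
q=np.load("pics/w1.npy",allow_pickle=True).item()
c=lambda a:np.array([[250+(u+.5)/2.8-.5,(v+.5)/2.8-.5] for u,v in a])
e=lambda a:np.array([[475+(u-455+.5)/3-.5,90+(v+.5)/3-.5] for u,v in a])
M=[[-126,61,70],[-126,55,70],[-126,-61,70],[-126,-55,70],[-120,55,42],[-120,-55,42],[110,55,20],[110,-55,20],[75,-133,46],[-35,-133,46],[20,-101,46]]
U=c([(68,571),(79,569),(279,562),(268,563),(85,550),(268,543),(50,129),(252,125),(397,183),(391,391),(344,291)])
for z in(0,1): t=fit(q,M,U,[.585,.015,0],z)
T=lambda m:R.from_euler('z',t[2]).apply(np.array(m)/1000)+[t[0],t[1],0]
print("sw",T([20,-101,78]))
b=[atz(q,u,.09) for u in c([(406,262),(303,320)])]; d=b[0]-b[1]; print("bar",b,np.linalg.norm(d),np.arctan2(d[1],d[0]), "mid",(b[0]+b[1])/2)
M=[[50,48,15],[50,-48,15],[-50,48,40],[-50,-48,40],[15,-48,40]]
U=e([(585,36),(740,90),(490,203),(682,268),(741,157)])
for z in(0,1): s=fit(q,M,U,[.54,-.33,-.2],z)
print("grip proj",proj(q,R.from_euler('z',s[2]).apply([-.117,0,.118])+[s[0],s[1],0]),e([(637,400)]))
for u in [(323.9,54.7),(318.8,105.4),(283.6,69.3),(289.0,105.6)]:
    w=atz(q,u,.042); print("nut tray xy",R.from_euler('z',-t[2]).apply(w-[t[0],t[1],0])[:2].round(3))
print("bowl", [ (k["position"]) for k in []])
E
```

```text
[0.5767 0.0326 0.0393 0.    ] res px [[-0.0, 0.6], [-0.3, 1.1], [-0.2, 0.5], [-0.0, 0.3], [-0.1, -0.8], [-1.3, -1.2], [-0.4, 0.8], [-0.1, -1.7], [3.2, -2.0], [2.9, 0.5], [-0.2, 0.5]]
[ 0.576   0.0328  0.0394 -0.0041] res px [[0.4, 0.1], [0.1, 0.7], [-0.6, 0.1], [-0.3, -0.1], [0.2, -1.2], [-1.5, -1.5], [0.0, 1.8], [-0.3, -0.6], [2.4, -1.1], [2.1, 0.6], [-0.8, 1.0]]
sw [ 0.59998765 -0.06737098  0.078     ]
bar [array([ 0.61402795, -0.09009123,  0.09      ]), array([ 0.58757697, -0.04098042,  0.09      ])] 0.05578105273744952 -1.0767493937422365 mid [ 0.60080246 -0.06553582  0.09      ]
[ 0.5417 -0.3391 -0.3153  0.    ] res px [[0.2, -0.9], [-0.2, -0.2], [10.3, 4.7], [-2.8, 0.2], [-0.1, -0.3]]
[ 0.5419 -0.3385 -0.316   0.0007] res px [[0.2, -1.0], [-0.1, -0.2], [10.2, 4.6], [-2.9, 0.2], [-0.1, -0.2]]
grip proj [533.6079572  224.59545373] [[535.33333333 223.        ]]
nut tray xy [ 0.092 -0.031]
nut tray xy [ 0.023 -0.019]
nut tray xy [0.076 0.03 ]
nut tray xy [0.025 0.026]
bowl []
```

Run:
```python
from h import *
p,r,s=cur();print(p)
plan([([.601,-.067,.15],down(-1.077))])
```

```text
[0.51289719 0.00889801 0.3256447 ]
[0.2954, 0.251, 0.5855, -0.0, -0.0, 0.1703] rows 8.6
```

Request:
carry_out(
  commands=[
    [[0.295,0.25,0.56,0,0,0.17,0.6],[0.295,0.25,0.56,0,0,0.17,0.6],[0.295,0.25,0.56,0,0,0.17,0.6],[0.295,0.25,0.56,0,0,0.17,0.6],[0.295,0.25,0.56,0,0,0.17,0.6],[0.295,0.25,0.56,0,0,0.17,0.6],[0.295,0.25,0.56,0,0,0.17,0.6],[0.295,0.25,0.56,0,0,0.17,0.6]],
  ],
)

```text
clock: 3.95
ee_pos: [0.6009, -0.0658, 0.1567]
tool_rot: [2.747, -1.521, -0.002]
force: [-0.1, -0.4, 0.8]
finger_gap: 0.405
grasp_force: 0.0
```

Request:
carry_out(
  commands=[
    [[0,0,0.02,0,0,0.008,0.6],[0,0,0.02,0,0,0.008,0.6]],
  ],
)

```text
clock: 4.12
ee_pos: [0.6007, -0.0653, 0.1507]
tool_rot: [2.713, -1.584, -0.002]
force: [-0.0, -0.4, -0.4]
finger_gap: 0.399
grasp_force: 0.0
```

Run:
```python
from h import *
q=env.snapshot("wrist"); q=env.snapshot("wrist"); p,r,s=cur(); print(p,(down(-1.077).inv()*r).as_rotvec(),s["clock"],s["finger_gap"])
np.save("pics/w2.npy",q,allow_pickle=True)
im=q["pixels"].copy()
for L in [[.6,-.067,.09]]:
    u=proj(q,L); print("axis",u); cv2.drawMarker(im,tuple(int(x) for x in u.round()),(0,0,255),cv2.MARKER_CROSS,8,1)
u=proj(q,p); print("tcp",u)
cv2.imwrite("pics/w2.png",im)
plan([([.601,-.067,.064],down(-1.077))])
```

```text
[ 0.60086734 -0.06593028  0.15162782] [-1.72889923e-04 -5.79890610e-05 -2.34343643e-02] 4.2167 0.3960204236663144
axis [325.41570032 206.66230391]
tcp [323.8846511  238.80043535]
[0.0033, 0.0013, 0.2921, 0.0, 0.0, 0.0037] rows 2.1
```

View pics/w2.png

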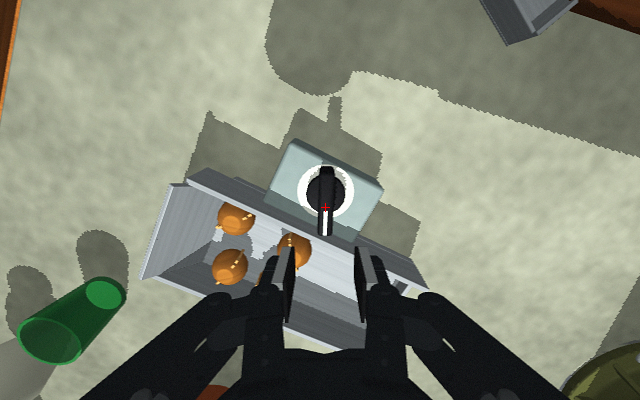

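The bar runs (326,168)–(327,236), upright in the picture and centred on the predicted axis. Descending to grip it.

Request:
carry_out(
  commands=[
    [[0,0,0.15,0,0,0.004,0.6],[0,0,0.29,0,0,0.004,0.6],[0,0,0.29,0,0,0.004,0.6],[0,0,0.29,0,0,0.004,1],[0,0,0.29,0,0,0.004,1],[0,0,0.29,0,0,0.004,1],[0,0,0.29,0,0,0.004,1]],
  ],
  squeeze=40,
)

```text
clock: 4.8
ee_pos: [0.6026, -0.0672, 0.0679]
tool_rot: [-2.691, 1.617, -0.006]
force: [0.5, -0.4, 0.5]
finger_gap: -0.001
grasp_force: 0.0
```

Run:
```python
from h import *
q=env.snapshot("wrist"); p,r,s=cur(); print(p,r.as_rotvec(),s["finger_gap"],s["force"],s["ft_torque"]); cv2.imwrite("pics/w3.png",cv2.resize(q["pixels"][120:320,180:460],None,fx=2.5,fy=2.5))
```

```text
[ 0.60231807 -0.06726495  0.0672937 ] [-2.6906636   1.6174684  -0.00510588] 0.0003447475089386598 [-1.58983651  0.08552883  0.7197672 ] [-0.02797811  0.0593404  -0.02030356]
```

View pics/w3.png

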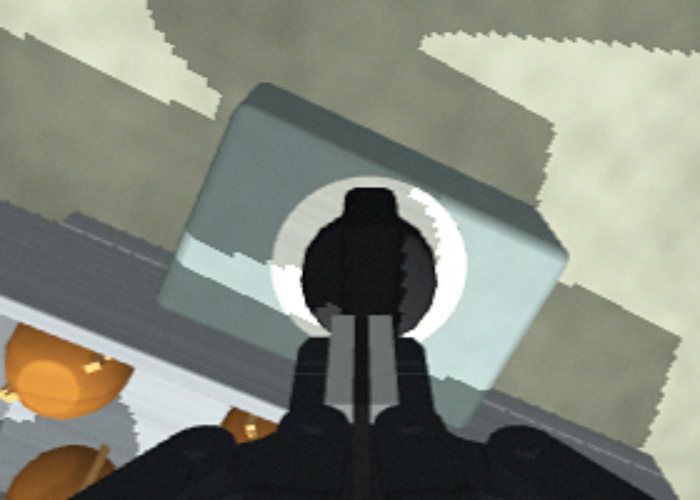

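Run:
```python
from h import *
q=env.snapshot("wrist"); p,r,s=cur()
c=lambda X:((proj(q,X)-[180,120])*2.5).round()
d=np.array([np.cos(-1.077),np.sin(-1.077),0])
print("tcp",c(p),"axis90",c([.6,-.067,.09]),"end90",c(np.array([.6,-.067,.09])+.03*d),"near90",c(np.array([.6,-.067,.09])-.03*d),"axis48",c([.6,-.067,.046]))
o,_=ray(q,(320,200)); print(o)
for z in (.05,.07,.09): print(z, atz(q,(180+370/2.5,120+190/2.5),z))
q=env.snapshot("side"); u=proj(q,p).round().astype(int); print(u)
im=q["pixels"]; cv2.imwrite("pics/s3.png",cv2.resize(im[u[1]-60:u[1]+50,u[0]-70:u[0]+70],None,fx=5,fy=5,interpolation=cv2.INTER_CUBIC))
```

```text
tcp [361. 297.] axis90 [367. 345.] end90 [367. 228.] near90 [368. 449.] axis48 [367. 269.]
[ 0.64118419 -0.14240344  0.2362242 ]
0.05 [ 0.61153142 -0.09059053  0.05      ]
0.07 [ 0.61471605 -0.09615511  0.07      ]
0.09 [ 0.61790068 -0.10171968  0.09      ]
[335 170]
```

View pics/s3.png

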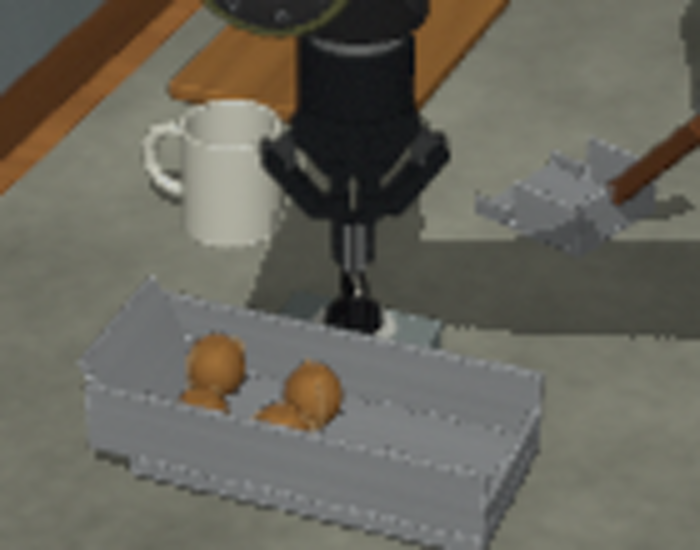

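Run:
```python
from h import *
w1=np.load("pics/w1.npy",allow_pickle=True).item(); w2=np.load("pics/w2.npy",allow_pickle=True).item(); q=env.snapshot("wrist")
c=lambda u,v:[250+(u+.5)/2.8-.5,(v+.5)/2.8-.5]
w3=lambda u,v:[180+(u+.5)/2.5-.5,120+(v+.5)/2.5-.5]
for n,a,b,d in [("far end",c(410,258),(326,167),w3(370,188)),("disc",c(344,291),(326.5,191),w3(370,260))]:
    for o in ([(w1,a),(w2,b)],[(w2,b),(q,d)],[(w1,a),(q,d)]): X=tri(o); print(n,X.round(4),[(proj(k,X)-v).round(1).tolist() for k,v in o])
t=cv2.imread("pics/top0.png"); top=env.snapshot("top"); side=env.snapshot("side")
for n,m in(("top",top),("side",side)):
    print(n,"disc top z46",proj(m,[.6,-.067,.046]),"tcp",proj(m,cur()[0]))
im=top["pixels"]; u=proj(top,[.6,-.067,.046]).astype(int)
cv2.imwrite("pics/t3.png",cv2.resize(im[u[1]-40:u[1]+40,u[0]-60:u[0]+60],None,fx=6,fy=6))
```

```text
far end [ 0.616  -0.0954  0.076 ] [[0.1, 0.3], [-0.5, -0.1]]
far end [ 0.612  -0.0909  0.0485] [[0.7, 0.0], [-0.9, -0.0]]
far end [ 0.6158 -0.0969  0.0706] [[0.2, 0.7], [-1.6, -0.2]]
disc [ 0.6004 -0.0682  0.046 ] [[0.2, 0.7], [-1.0, -0.2]]
disc [ 0.5966 -0.0639  0.028 ] [[0.0, 0.0], [-0.0, -0.0]]
disc [ 0.6005 -0.0689  0.0419] [[0.2, 0.6], [-1.3, -0.1]]
top disc top z46 [384.39967272 206.11085972] tcp [385.37390748 204.63194054]
side disc top z46 [335.05381818 175.14443711] tcp [334.85042442 170.31535359]
```

The two-view heights put the bar's top near 65–70 mm, lower than the text's figure, and the fingers shut just above it. I'll open, go 17 mm lower and grip again.

Request:
carry_out(
  commands=[
    [[0,0,0,0,0,0,0.6],[0,0,0,0,0,0,0.6],[0,0,0,0,0,0,0.6],[0,0,0,0,0,0,0.6],[0,0,0.03,0,0,0,0.6],[0,0,0.057,0,0,0,0.6],[0,0,0.057,0,0,0,0.6]],
  ],
)

```text
clock: 5.68
ee_pos: [0.5994, -0.0672, 0.0444]
tool_rot: [2.69, -1.619, -0.006]
force: [-0.3, -0.7, -0.9]
finger_gap: 0.404
grasp_force: 0.0
```

Request:
carry_out(
  commands=[
    [[0,0,0,0,0,0,1],[0,0,0,0,0,0,1],[0,0,0,0,0,0,1],[0,0,0,0,0,0,1]],
  ],
  squeeze=40,
)

```text
clock: 6.02
ee_pos: [0.6006, -0.0675, 0.0472]
tool_rot: [2.692, -1.619, -0.001]
force: [-1.5, -2.3, -1.8]
finger_gap: 0.151
grasp_force: 43.0
```

Run:
```python
from h import *
q=env.snapshot("wrist"); p,r,s=cur(); print(p,s["force"],s["ft_torque"],s["joint_pos"])
for k in (0,.01,.02,.03): print(k,((proj(q,p+[0,0,k])-[180,120])*2.5).round(1))
plan([([.6,-.067,p[2]],down(.09))])
```

```text
[ 0.60062071 -0.06755908  0.0472501 ] [-1.54320191 -1.10782649 -1.85035373] [-0.33521771  0.4371249   0.04628895] [ 2.19146381e-01  9.12753465e-02 -1.49891089e-01  4.45156316e-05
 -1.33050387e+00  2.68534303e-01]
0 [359.7 297.4]
0.01 [359.6 315.1]
0.02 [359.6 334.7]
0.03 [359.5 356.7]
[-0.0026, 0.001, 0.0, 0.0001, 0.0001, -0.1867] rows 9.4
```

Grip confirmed (opening 0.151 is about 13 mm). Turning it counter-clockwise to OFF.

Request:
carry_out(
  commands=[
    [[0,0,0,0,0,-0.019,1],[0,0,0,0,0,-0.038,1],[0,0,0,0,0,-0.057,1],[0,0,0,0,0,-0.076,1],[0,0,0,0,0,-0.095,1],[0,0,0,0,0,-0.114,1],[0,0,0,0,0,-0.133,1],[0,0,0,0,0,-0.152,1]],
  ],
)

```text
clock: 6.73
ee_pos: [0.6006, -0.0675, 0.0472]
tool_rot: [3.136, -0.192, -0.001]
force: [-1.7, -0.1, -2.1]
finger_gap: 0.15
grasp_force: 43.0
```

Request:
carry_out(
  commands=[
    [[0,0,0,0,0,-0.015,1],[0,0,0,0,0,-0.025,1],[0,0,0,0,0,-0.035,1],[0,0,0,0,0,-0.035,1]],
  ],
)

```text
clock: 7.07
ee_pos: [0.6007, -0.0674, 0.0473]
tool_rot: [-3.138, -0.145, 0.001]
force: [-1.9, 0.5, -1.8]
finger_gap: 0.154
grasp_force: 52.1
```

Run:
```python
from h import *
p,r,s=cur(); print(p,r.as_matrix()[:,0],s["finger_gap"],s["force"],s["ft_torque"],s["clock"])
```

```text
[ 0.60065352 -0.06744973  0.04729025] [ 9.95763450e-01  9.19499392e-02 -6.00704596e-04] 0.15355629805161913 [-1.93775574  0.51280118 -1.84991807] [-0.12603956  0.58658039 -1.06803687] 7.0667
```

Hit the stop (reaction torque −1.07 N m), so it is fully OFF. I'll release, lift and go above the scoop handle.

Run:
```python
from h import *
p,r,s=cur()
plan([(p+[0,0,.15],r),([.454,-.3105,.25],down(-.315))])
```

```text
[-0.0003, -0.0002, -0.5, 0.0, 0.0, 0.0] rows 3.6
[-0.5614, 0.7617, -0.1756, -0.0, 0.0001, 0.0648] rows 6.9
```

Request:
carry_out(
  commands=[
    [[0,0,0,0,0,0,0.6],[0,0,0,0,0,0,0.6],[0,0,0,0,0,0,0.6],[0,0,-0.13,0,0,0,0.6],[0,0,-0.26,0,0,0,0.6],[0,0,-0.4,0,0,0,0.6],[0,0,-0.5,0,0,0,0.6],[0,0,-0.5,0,0,0,0.6]],
  ],
)

```text
clock: 7.73
ee_pos: [0.604, -0.068, 0.2072]
tool_rot: [3.137, 0.144, 0.022]
force: [-1.2, 0.6, 0.6]
finger_gap: 0.401
grasp_force: 0.0
```

Request:
carry_out(
  commands=[
    [[-0.56,0.76,-0.16,0,0,0.065,0.45],[-0.56,0.76,-0.16,0,0,0.065,0.45],[-0.56,0.76,-0.16,0,0,0.065,0.45],[-0.56,0.76,-0.16,0,0,0.065,0.45],[-0.56,0.76,-0.16,0,0,0.065,0.45],[-0.56,0.76,-0.16,0,0,0.065,0.45],[-0.56,0.76,-0.16,0,0,0.065,0.45],[-0.56,0.76,-0.16,0,0,0.065,0.45]],
  ],
)

```text
clock: 8.4
ee_pos: [0.4521, -0.3145, 0.2482]
tool_rot: [3.098, -0.503, 0.005]
force: [0.2, 1.1, 0.3]
finger_gap: 0.552
grasp_force: 0.0
```

Run:
```python
from h import *
import time
q=env.snapshot("wrist"); q=env.snapshot("wrist"); p,r,s=cur(); print(p,r.as_matrix()[:,0],s["clock"],s["joint_velocities"])
np.save("pics/w4.npy",q,allow_pickle=True)
sp=env.cut_out(q,"scoop"); print([(k["position"],k["score"],k["pixels"].sum()) for k in sp])
im=q["pixels"]; t=env.snapshot("top"); np.save("pics/t4.npy",t,allow_pickle=True); sd=env.snapshot("side"); np.save("pics/s4.npy",sd,allow_pickle=True)
v=proj(sd,[.51,-.33,.05]).astype(int); u=proj(sd,p)
print("side tcp",u,"side crop origin",v-[60,60])
o=np.zeros((600,800,3),np.uint8); a=im[20:260,200:480]; o[:480,:560]=cv2.resize(a,None,fx=2,fy=2,interpolation=cv2.INTER_CUBIC)
b=sd["pixels"][v[1]-60:v[1]+60,v[0]-60:v[0]+60]; b=cv2.resize(b,None,fx=2,fy=2,interpolation=cv2.INTER_CUBIC); o[:b.shape[0],560:560+b.shape[1]]=b
cv2.imwrite("pics/d.png",o)
```

```text
[ 0.45417743 -0.3110121   0.24623329] [ 0.94941482 -0.31401961  0.00178463] 8.5 [ 0.04391309  0.00970171 -0.01420317 -0.01089366  0.00212434 -0.00512206]
[([325.0, 112.2], 0.97, np.int64(7233))]
side tcp [402.63282271  99.95982707] side crop origin [324  83]
```

View pics/d.png

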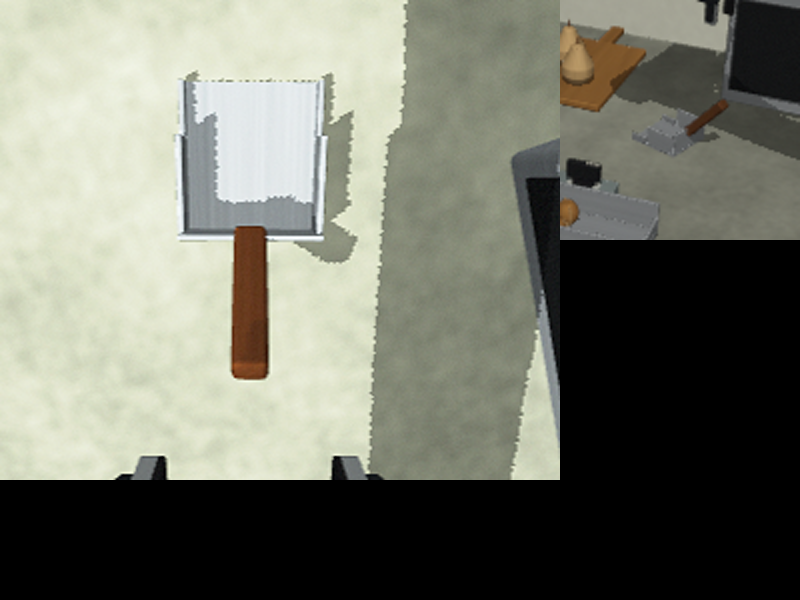

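The view is along the scoop: pan corners near (178,240) and (324,240), nose at (180–325,81), handle end at (250,370).

Run:
```python
from fit import *
q=np.load("pics/w4.npy",allow_pickle=True).item()
c=lambda a:np.array([[200+(u+.5)/2-.5,20+(v+.5)/2-.5] for u,v in a])
M=[[-50,48,45],[-50,-48,45],[15,48,40],[15,-48,40],[50,48,15],[50,-48,15]]
U=c([(178,240),(324,240),(176,135),(326,135),(179,81),(325,81)])
H=[[-110,11,124],[-110,-11,124],[-124,11,112],[-124,-11,112]]
V=c([(234,362),(267,362),(232,378),(268,378)])
print("pan"); 
for z in(0,1): s=fit(q,M,U,[.54,-.33,-.3],z)
print("all"); s=fit(q,M+H,np.r_[U,V],[.54,-.33,-.3],1)
g=R.from_euler('z',s[2]).apply([-.092,0,.089])+[s[0],s[1],s[3]]; print("grip",g, proj(q,g))
# handle end depth from width
f=200/np.tan(np.radians(q["fovy"])/2)
print("cam",ray(q,(320,200))[0]," f",f)
sd=np.load("pics/s4.npy",allow_pickle=True).item(); end=R.from_euler('z',s[2]).apply([-.11,0,.124])+[s[0],s[1],0]
print("side handle end pred",(proj(sd,end)-[324,83])*2+[560,0], "fingertip L/R pred")
p,r,_=cur()
for k in(1,-1): print(((proj(sd,p+r.apply([0,k*.024,0]))-[324,83])*2+[560,0]).round(), ((proj(sd,p+r.apply([0,k*.024,-.02]))-[324,83])*2+[560,0]).round())
```

```text
pan
[ 0.5406 -0.3433 -0.324   0.    ] res px [[0.0, 0.7], [0.1, 0.9], [-0.5, -0.0], [1.0, 0.2], [-0.7, -0.8], [0.2, -0.6]]
[ 0.5409 -0.3434 -0.3236 -0.0056] res px [[0.5, 0.0], [-0.4, 0.2], [0.0, 0.1], [0.4, 0.2], [-0.2, -0.3], [-0.3, -0.2]]
all
[ 0.5411 -0.3433 -0.3261 -0.0075] res px [[0.5, -0.3], [-0.8, -0.0], [0.1, -0.0], [0.1, 0.3], [-0.0, -0.3], [-0.5, 0.0], [-1.4, 0.1], [1.4, 0.2], [-0.0, -0.0], [0.3, 0.1]]
grip [ 0.45390407 -0.31386281  0.08153238] [325.01930844 178.08509746]
cam [ 0.53302792 -0.33936984  0.41617193]  f 277.34070834316816
side handle end pred [719.99723581  99.64336893] fingertip L/R pred
[724.  30.] [725.  20.]
[708.  39.] [709.  29.]
```

Run:
```python
from h import *
print(cur()[0]); plan([([.4537,-.3138,.06],down(-.3255))])
```

```text
[ 0.4551311  -0.30908198  0.24515793]
[0.0005, 0.0165, 0.6172, -0.0, 0.0, 0.0016] rows 4.4
```

Request:
carry_out(
  commands=[
    [[0,0.012,0.13,0,0,0.0015,0.45],[0,0.012,0.26,0,0,0.0015,0.45],[0,0.012,0.35,0,0,0.0015,0.45],[0,0.012,0.35,0,0,0.0015,0.45],[0,0.012,0.35,0,0,0.0015,0.45]],
  ],
)

```text
clock: 9.07
ee_pos: [0.4533, -0.3124, 0.1398]
tool_rot: [3.1, -0.507, -0.005]
force: [0.4, -0.5, 1.4]
finger_gap: 0.552
grasp_force: 0.0
```

Run:
```python
from h import *
q=env.snapshot("wrist"); p,r,s=cur(); print(p,s["joint_velocities"]); plan([([.4537,-.3138,.06],down(-.3255))])
m=env.cut_out(q,"scoop")[0]["pixels"]; 
for row in range(150,330,15):
    c=np.flatnonzero(m[row]); print(row, (c.min(),c.max(),(c.min()+c.max())/2) if len(c) else None)
print(proj(q,p), proj(q,p+[0,0,.03]))
```

```text
[ 0.45436053 -0.31317939  0.14224033] [-0.00737043 -0.01941992  0.04234935  0.00718304  0.00067173  0.00014805]
[-0.0018, 0.0023, 0.2741, 0.0002, -0.0002, 0.0002] rows 2.0
150 (np.int64(275), np.int64(375), np.float64(325.0))
165 (np.int64(315), np.int64(337), np.float64(326.0))
180 (np.int64(313), np.int64(336), np.float64(324.5))
195 (np.int64(314), np.int64(338), np.float64(326.0))
210 (np.int64(312), np.int64(338), np.float64(325.0))
225 (np.int64(312), np.int64(337), np.float64(324.5))
240 (np.int64(312), np.int64(339), np.float64(325.5))
255 (np.int64(316), np.int64(334), np.float64(325.0))
270 None
285 None
300 None
315 None
[324.45128785 238.85237979] [324.47391406 263.05930789]
```

Centred on the handle (columns 325 and 324.5). Descending and gripping.

Request:
carry_out(
  commands=[
    [[0,0.002,0.12,0,0,0,0.45],[0,0.002,0.22,0,0,0,0.45],[0,0.002,0.27,0,0,0,0.45],[0,0.002,0.27,0,0,0,0.45]],
  ],
)

```text
clock: 9.5
ee_pos: [0.4527, -0.3131, 0.0578]
tool_rot: [-3.099, 0.509, 0.004]
force: [-0.1, 0.6, 0.3]
finger_gap: 0.552
grasp_force: 0.0
```

Request:
carry_out(
  commands=[
    [[0,0,0,0,0,0,1],[0,0,0,0,0,0,1],[0,0,0,0,0,0,1],[0,0,0,0,0,0,1],[0,0,0,0,0,0,1]],
  ],
  squeeze=100,
)

```text
clock: 9.92
ee_pos: [0.4548, -0.3145, 0.0631]
tool_rot: [3.098, -0.508, 0.007]
force: [-2.9, 2.6, 7.6]
finger_gap: 0.224
grasp_force: 98.1
```

Run:
```python
from h import *
q=env.snapshot("wrist"); np.save("pics/w5.npy",q,allow_pickle=True); p,r,s=cur(); print(p.tolist(),r.as_rotvec().tolist(),r.as_matrix().round(3).tolist(),s["force"],s["ft_torque"],s["clock"],s["finger_gap"])
cv2.imwrite("pics/w5.png",cv2.resize(q["pixels"][40:340,200:450],None,fx=2,fy=2,interpolation=cv2.INTER_CUBIC))
```

```text
[0.4548070789384794, -0.31453628426760727, 0.06306558912580558] [3.098532656787234, -0.5083197076936514, 0.007141911949186459] [[0.948, -0.32, 0.004], [-0.319, -0.948, -0.002], [0.005, 0.001, -1.0]] [-1.68431173  3.30285409  6.91076212] [0.77239339 0.59959395 0.02507564] 9.9667 0.22539211073157137
```

View pics/w5.png

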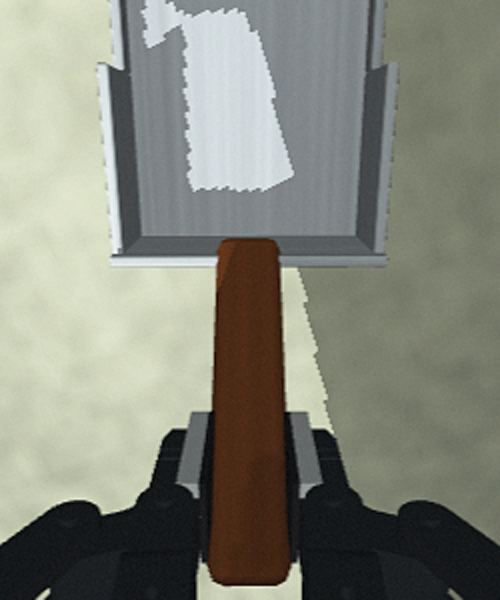

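Run:
```python
from h import *
q=np.load("pics/w1.npy",allow_pickle=True).item(); g=q["pixels"].astype(float).mean(2)
t=[.5764,.0327,.0393]
for zb in (0,-.005):
  for y in (.058,-.058):
    o=[]
    for x in (-.1,-.06,-.02,.02,.06,.09):
        u=proj(q,R.from_euler('z',t[2]).apply([x,y,.07])+[t[0],t[1],zb]); r=int(round(u[1])); c=np.arange(int(u[0])-9,int(u[0])+10)
        o.append((round(u[0],1),r,g[r,c].astype(int).tolist(),int(c[0])) if zb==0 else round(u[0],1))
    print(*o,sep="\n")
S=[.5410,-.3433,0]; p,r,_=cur(); print("tcp in scoop",R.from_euler('z',.3255).apply(p-S))
```

```text
(np.float64(274.1), 189, [192, 193, 192, 193, 191, 192, 193, 192, 202, 212, 204, 164, 48, 63, 68, 64, 73, 105, 123], 265)
(np.float64(271.3), 164, [196, 192, 194, 194, 194, 192, 193, 194, 200, 213, 209, 178, 46, 66, 65, 65, 66, 99, 122], 262)
(np.float64(268.4), 138, [187, 187, 182, 185, 187, 187, 187, 188, 198, 207, 206, 184, 51, 64, 67, 66, 63, 88, 128], 259)
(np.float64(265.3), 110, [167, 166, 163, 165, 162, 164, 160, 171, 191, 198, 200, 169, 50, 66, 64, 61, 64, 85, 127], 256)
(np.float64(262.0), 80, [153, 156, 158, 158, 161, 164, 152, 156, 199, 196, 181, 108, 58, 60, 61, 61, 60, 84, 126], 253)
(np.float64(259.4), 56, [167, 160, 161, 162, 166, 165, 148, 146, 194, 190, 191, 150, 48, 64, 59, 62, 60, 78, 112], 250)
(np.float64(346.8), 186, [202, 205, 206, 202, 206, 213, 194, 131, 170, 222, 203, 189, 132, 103, 103, 104, 104, 104, 141], 337)
(np.float64(346.3), 161, [199, 201, 202, 202, 209, 198, 143, 141, 192, 208, 209, 178, 88, 118, 121, 119, 118, 120, 118], 337)
(np.float64(345.7), 134, [203, 204, 204, 204, 206, 201, 154, 119, 166, 207, 208, 180, 100, 111, 107, 111, 108, 110, 109], 336)
(np.float64(345.2), 106, [125, 131, 131, 126, 122, 112, 108, 145, 206, 202, 195, 156, 105, 108, 110, 108, 103, 136, 184], 336)
(np.float64(344.5), 75, [204, 205, 202, 201, 206, 185, 92, 136, 199, 193, 197, 166, 80, 107, 105, 104, 105, 106, 107], 335)
(np.float64(344.0), 51, [61, 68, 99, 131, 110, 81, 138, 183, 195, 193, 175, 100, 108, 109, 107, 108, 106, 112, 110], 335)
274.6
271.9
269.0
266.0
262.8
260.2
346.6
346.1
345.5
344.9
344.3
343.8
tcp in scoop [-0.09086515 -0.00030963  0.06306559]
```

```bash
cat >> h.py <<'E'
TR=np.array([.5764,.0327,0]); TY=.0393
SG=np.array([-.0909,-.0003,.0631])
K=R.from_euler('z',-.3255).inv()*R.from_rotvec([3.0985,-.5083,.0071])
def sc(P,yaw,pitch=0,lip=False):
    """tcp pose for scoop origin (or lip) at world P"""
    Q=R.from_euler('z',yaw)*R.from_euler('y',-pitch)
    P=np.array(P)-(Q.apply([.05,0,0]) if lip else 0)
    return P+Q.apply(SG),Q*K
def tl(x,z,pitch): # lip in tray coords, z above tray floor
    return sc(R.from_euler('z',TY).apply([x,0,z+.02])+TR,TY,pitch,True)
def rows(ts,start=None):
    p,r=start or cur()[:2]
    for P,Q in ts: print(np.round(np.r_[r.inv().apply(P-p)/.3,(r.inv()*Q).as_rotvec()/(2*np.pi)],3).tolist())
E
python3 - <<'E'
from h import *
a=sc([.541,-.3433,.0],-.3255); b=sc([.541,-.3433,.15],-.3255); c=tl(-.010,.13,0)
plan([b,c]); print(c[0])
E
```

```text
[0.0023, 0.0004, -0.5001, -0.0, -0.0, -0.0] rows 3.6
[-0.4552, -1.046, -0.0031, 0.0003, 0.0001, -0.0581] rows 8.2
[0.4256283  0.02647139 0.2131    ]
```

Request:
carry_out(
  commands=[
    [[0,0,-0.12,0,0,0,1],[0,0,-0.25,0,0,0,1],[0,0,-0.38,0,0,0,1],[0,0,-0.5,0,0,0,1],[0,0,-0.5,0,0,0,1],[0,0,-0.5,0,0,0,1]],
  ],
)

```text
clock: 10.47
ee_pos: [0.4545, -0.3142, 0.2132]
tool_rot: [3.099, -0.509, 0.01]
force: [0.2, -0.1, -3.2]
finger_gap: 0.23
grasp_force: 98.8
```

Request:
carry_out(
  commands=[
    [[-0.05,-0.11,0,0,0,-0.007,1],[-0.11,-0.24,0,0,0,-0.014,1],[-0.17,-0.37,0,0,0,-0.022,1],[-0.22,-0.5,0,0,0,-0.029,1],[-0.27,-0.62,0,0,0,-0.036,1],[-0.33,-0.74,0,0,0,-0.044,1],[-0.39,-0.86,0,0,0,-0.051,1],[-0.45,-0.98,0,0,0,-0.058,1]],
  ],
)

```text
clock: 11.13
ee_pos: [0.4182, 0.0097, 0.2083]
tool_rot: [-3.141, -0.064, 0.002]
force: [1.7, 0.4, -1.6]
finger_gap: 0.229
grasp_force: 98.7
```

Request:
carry_out(
  commands=[
    [[0,0,0,0,0,0,1],[0,0,0,0,0,0,1],[0,0,0,0,0,0,1]],
  ],
)

```text
clock: 11.38
ee_pos: [0.4191, 0.0082, 0.2087]
tool_rot: [3.141, 0.062, -0.002]
force: [0.2, -0.9, -1.6]
finger_gap: 0.226
grasp_force: 99.0
```

Run:
```python
from h import *
p,r,s=cur(); print(s["clock"],s["force"],s["ft_torque"],s["finger_gap"],s["joint_velocities"]); c=tl(-.010,.13,0); plan([c]); rows([tl(-.01,.07,0),tl(-.01,.03,0),tl(-.01,.008,0)])
```

```text
11.3833 [ 0.15488121 -0.93991303 -1.63140325] [-0.06705595  0.17141554  0.02087826] 0.22560047633020255 [-0.04179961  0.00803115  0.00832134  0.00445143 -0.00224522  0.00169665]
[0.0241, -0.0601, -0.0149, -0.0001, 0.001, 0.0] rows 0.5
[0.024, -0.06, 0.185, -0.0, 0.001, 0.0]
[0.024, -0.06, 0.318, -0.0, 0.001, 0.0]
[0.025, -0.06, 0.392, -0.0, 0.001, 0.0]
```

Request:
carry_out(
  commands=[
    [[0.024,-0.06,0,0,0,0,1],[0.024,-0.06,0.09,0,0,0,1],[0.024,-0.06,0.09,0,0,0,1],[0.024,-0.06,0.09,0,0,0,1]],
  ],
)

```text
clock: 11.72
ee_pos: [0.4252, 0.0246, 0.181]
tool_rot: [3.139, 0.057, -0.006]
force: [1.0, -1.2, -1.0]
finger_gap: 0.229
grasp_force: 98.8
```

Run:
```python
from h import *
t=env.snapshot("top"); w=env.snapshot("wrist"); p,r,s=cur(); print(s["joint_velocities"],p); np.save("pics/t6.npy",t,allow_pickle=True); rows([tl(-.01,.10,0),tl(-.01,.055,0),tl(-.01,.03,0),tl(-.01,.008,0)])
n=[k for k in env.spot_in(t,"walnut1") if k["score"]>.4]
for k in n: print(R.from_euler('z',-TY).apply(atz(t,k["position"],.04)-TR)[:2].round(3),k["score"])
m=env.cut_out(t,"scoop"); print([(k["position"],k["score"]) for k in m], proj(t,R.from_euler('z',TY).apply([-.06,0,.12])+TR))
```

```text
[ 0.00819414 -0.00666045  0.01382366 -0.00064322  0.00357666 -0.00109085] [0.42630315 0.02498361 0.1833838 ]
[-0.002, -0.005, 0.001, -0.0, 0.001, -0.0]
[-0.002, -0.005, 0.151, -0.0, 0.001, -0.0]
[-0.002, -0.005, 0.234, -0.0, 0.001, -0.0]
[-0.002, -0.005, 0.308, -0.0, 0.001, -0.0]
[ 0.096 -0.023] 0.74
[0.018 0.031] 0.65
[ 0.02  -0.021] 0.64
[([341.3, 225.1], 0.93)] [349.15244883 234.60969566]
```

Request:
carry_out(
  commands=[
    [[-0.002,-0.005,0.08,0,0,0,1],[-0.002,-0.005,0.16,0,0,0,1],[-0.002,-0.005,0.22,0,0,0,1],[-0.002,-0.005,0.26,0,0,0,1],[-0.002,-0.005,0.28,0,0,0,1],[-0.002,-0.005,0.28,0,0,0,1]],
  ],
)

```text
clock: 12.42
ee_pos: [0.4251, 0.0273, 0.098]
tool_rot: [3.14, 0.06, -0.001]
force: [0.1, 0.2, -1.6]
finger_gap: 0.229
grasp_force: 98.9
```

Run:
```python
from h import *
w=env.snapshot("wrist"); p,r,s=cur(); print(p,s["force"],s["ft_torque"]); np.save("pics/w6.npy",w,allow_pickle=True); rows([tl(-.01,.005,0),tl(-.01,.0,0)])
cv2.imwrite("pics/w6.png",cv2.resize(w["pixels"][0:290,180:470],None,fx=2,fy=2,interpolation=cv2.INTER_CUBIC))
```

```text
[0.4256573  0.02745498 0.0991824 ] [ 0.77050802 -0.41532603 -1.40255303] [-0.0067019   0.13135167  0.01688424]
[-0.0, 0.003, 0.037, -0.0, 0.001, -0.0]
[-0.0, 0.003, 0.054, -0.0, 0.001, -0.0]
```

View pics/w6.png

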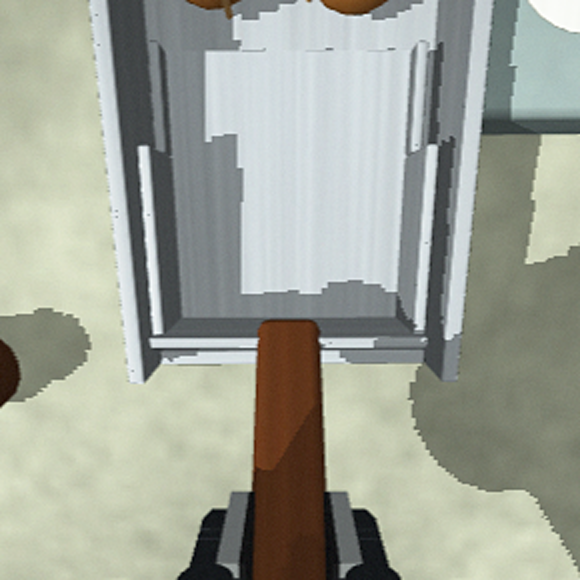

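The pan sits inside the tray, centred (left edge 140, right edge 437, walls at 117 and 462), with the walnuts ahead at the top. Lowering gently to the floor.

Request:
carry_out(
  commands=[
    [[0,0.003,0.02,0,0,0,1],[0,0.003,0.035,0,0,0,1],[0,0.003,0.044,0,0,0,1],[0,0.003,0.044,0,0,0,1]],
  ],
)

```text
clock: 12.8
ee_pos: [0.4252, 0.0267, 0.0848]
tool_rot: [3.141, 0.061, -0.001]
force: [-0.7, -0.0, -1.5]
finger_gap: 0.227
grasp_force: 99.0
```

Request:
carry_out(
  commands=[
    [[0,0,0.007,0,0,0,1],[0,0,0.007,0,0,0,1],[0,0,0.007,0,0,0,1]],
  ],
)

```text
clock: 13.05
ee_pos: [0.4258, 0.0268, 0.0837]
tool_rot: [3.141, 0.061, 0.002]
force: [-0.6, -0.9, -1.3]
finger_gap: 0.227
grasp_force: 99.2
```

Request:
carry_out(
  commands=[
    [[0,0,0.007,0,0,0,1],[0,0,0.007,0,0,0,1],[0,0,0.007,0,0,0,1]],
  ],
)

```text
clock: 13.3
ee_pos: [0.4259, 0.0268, 0.0831]
tool_rot: [-3.141, -0.061, -0.003]
force: [-4.8, 1.5, 7.6]
finger_gap: 0.227
grasp_force: 100.0
```

Request:
carry_out(
  commands=[
    [[0.02,0,-0.002,0,0,0,1],[0.045,0,-0.002,0,0,0,1],[0.07,0,-0.002,0,0,0,1],[0.095,0,-0.002,0,0,0,1],[0.12,0,-0.002,0,0,0,1],[0.145,0,-0.002,0,0,0,1],[0.17,0,-0.002,0,0,0,1],[0.195,0,-0.002,0,0,0,1]],
  ],
)

```text
clock: 13.97
ee_pos: [0.4842, 0.0286, 0.0832]
tool_rot: [3.14, 0.061, -0.0]
force: [-7.4, -0.3, 8.8]
finger_gap: 0.227
grasp_force: 99.9
```

Run:
```python
from h import *
t=env.snapshot("top"); w=env.snapshot("wrist"); p,r,s=cur(); print(p,s["force"],s["clock"]); rows([tl(.05,0,0),tl(.10,.0,0),tl(.104,0,0)])
for q in (t,w):
  for k in env.spot_in(q,"walnut1"): print(R.from_euler('z',-TY).apply(atz(q,k["position"],.042)-TR)[:2].round(3),round(k["score"],2))
```

```text
[0.48533047 0.02862726 0.08316498] [-0.64136054 -1.7249459   4.85270954] 14.0667
[0.001, -0.001, 0.0, 0.0, 0.0, -0.0]
[0.168, -0.001, 0.001, 0.0, 0.0, -0.0]
[0.181, -0.001, 0.001, 0.0, 0.0, -0.0]
[ 0.099 -0.014] 0.65
[0.092 0.036] 0.64
[0.052 0.021] 0.59
[ 0.053 -0.02 ] 0.55
[ 0.074 -0.047] 0.29
[0.051 0.018] 0.9
[ 0.05  -0.019] 0.56
```

Request:
carry_out(
  commands=[
    [[0.022,-0.001,0,0,0,0,1],[0.045,-0.001,0,0,0,0,1],[0.067,-0.001,0,0,0,0,1],[0.09,-0.001,0,0,0,0,1],[0.11,-0.001,0,0,0,0,1],[0.13,-0.001,0,0,0,0,1],[0.15,-0.001,0,0,0,0,1],[0.168,-0.001,0,0,0,0,1]],
  ],
)

```text
clock: 14.83
ee_pos: [0.5339, 0.0309, 0.0831]
tool_rot: [3.14, 0.061, -0.002]
force: [-8.4, -0.4, 9.9]
finger_gap: 0.227
grasp_force: 100.1
```

Run:
```python
from h import *
t=env.snapshot("top"); w=env.snapshot("wrist"); p,r,s=cur(); print(p,s["force"],s["clock"]); rows([tl(.104,0,0)])
for q in (t,w):
  print()
  for k in env.spot_in(q,"walnut1"): print(R.from_euler('z',-TY).apply(atz(q,k["position"],.042)-TR)[:2].round(3),round(k["score"],2))
cv2.imwrite("pics/w7.png",w["pixels"])
```

```text
[0.53476955 0.03094374 0.08313238] [-4.59148039 -0.76786258  7.7987123 ] 14.9333
[0.016, 0.001, 0.0, 0.0, 0.001, -0.0]

[0.1   0.033] 0.69
[ 0.113 -0.018] 0.43

[ 0.059 -0.022] 0.84
[ 0.096 -0.026] 0.82
[0.095 0.023] 0.8
[0.057 0.018] 0.7
[-0.01   0.241] 0.42
```

Request:
carry_out(
  commands=[
    [[0.01,0.001,0,0,0,0,1],[0.02,0.001,0,0,0,0,1],[0.022,0.001,0,0,0,0,1],[0.022,0.001,0,0,0,0,1]],
  ],
)

```text
clock: 15.37
ee_pos: [0.5407, 0.0308, 0.0832]
tool_rot: [3.14, 0.061, -0.001]
force: [-8.0, 0.3, 10.7]
finger_gap: 0.231
grasp_force: 100.1
```

Run:
```python
from h import *
p,r,s=cur(); print(p,s["force"],s["clock"],s["joint_pos"])
x0=(R.from_euler('z',-TY).apply(p-SG-TR)[0]); print("lip~",x0+.05+.0)
T=[]
for a in (2,4,6,8,10,12,14,16): 
    z=.1*np.sin(np.radians(a))+.002; T.append(tl(.103+.5*z,z,np.radians(a)))
rows(T); print()
T2=[]
for i,a in enumerate((17,18,19,20,21,22,23,24)):
    z=.1*np.sin(np.radians(a))+.002+.012*(i+1); T2.append(tl(.103+.5*.03,z,np.radians(a)))
rows(T2,T[-1]); print([t[0][2].round(3) for t in T+T2])
```

```text
[0.5406789  0.03083219 0.08317229] [-7.9871756   0.26359923 10.74527231] 15.3667 [ 4.28840356e-01 -9.57191076e-02 -2.70245975e-01  7.69747904e-04
 -1.39704661e+00  1.18079066e+00]
lip~ 0.1050746957429589
[-0.005, -0.001, -0.002, 0.0, 0.006, -0.0]
[-0.006, -0.001, 0.004, 0.0, 0.012, -0.0]
[-0.006, -0.001, 0.009, 0.0, 0.017, -0.0]
[-0.005, -0.001, 0.015, 0.0, 0.023, -0.0]
[-0.004, -0.001, 0.02, 0.0, 0.029, -0.0]
[-0.003, -0.001, 0.027, 0.0, 0.034, -0.0]
[-0.0, -0.001, 0.033, 0.0, 0.04, -0.0]
[0.002, -0.001, 0.039, 0.0, 0.045, -0.0]

[0.01, 0.0, -0.035, -0.0, 0.003, 0.0]
[0.019, 0.0, -0.071, -0.0, 0.006, 0.0]
[0.029, 0.0, -0.106, -0.0, 0.008, 0.0]
[0.038, 0.0, -0.141, -0.0, 0.011, 0.0]
[0.048, 0.0, -0.177, -0.0, 0.014, 0.0]
[0.058, 0.0, -0.212, -0.0, 0.017, 0.0]
[0.067, 0.0, -0.247, -0.0, 0.019, 0.0]
[0.078, 0.0, -0.282, -0.0, 0.022, 0.0]
[np.float64(0.084), np.float64(0.082), np.float64(0.08), np.float64(0.079), np.float64(0.077), np.float64(0.075), np.float64(0.073), np.float64(0.071), np.float64(0.082), np.float64(0.093), np.float64(0.104), np.float64(0.115), np.float64(0.126), np.float64(0.137), np.float64(0.148), np.float64(0.159)]
```

Request:
carry_out(
  commands=[
    [[-0.001,0,-0.004,0,0.006,0,1],[-0.001,0,0.001,0,0.012,0,1],[-0.001,0,0.006,0,0.017,0,1],[-0.001,0,0.012,0,0.023,0,1],[-0.001,0,0.017,0,0.029,0,1],[-0.001,0,0.024,0,0.034,0,1],[0,0,0.03,0,0.04,0,1],[0.002,0,0.036,0,0.045,0,1]],
  ],
)

```text
clock: 16.03
ee_pos: [0.5408, 0.0312, 0.07]
tool_rot: [-3.104, -0.06, -0.442]
force: [-1.9, 0.6, -0.2]
finger_gap: 0.23
grasp_force: 99.6
```

Run:
```python
from h import *
t=env.snapshot("top"); w=env.snapshot("wrist"); p,r,s=cur(); print(p,r.as_matrix()[:,0],s["force"],s["clock"])
for q in (t,w):
  print()
  for k in env.spot_in(q,"walnut1"): print(k["position"],R.from_euler('z',-TY).apply(atz(q,k["position"],.045)-TR)[:2].round(3),round(k["score"],2))
T2=[]
for i,a in enumerate((17,18,19,20,21,22,23,24)):
    z=.1*np.sin(np.radians(a))+.002+.012*(i+1); T2.append(tl(.103+.5*.03,z,np.radians(a)))
rows(T2)
```

```text
[0.54059269 0.03117797 0.06991447] [0.95956762 0.03774307 0.27893628] [ 0.18666497 -0.74087043 -1.51220814] 16.1333

[350.9, 184.3] [ 0.082 -0.014] 0.74
[336.7, 176.9] [0.103 0.023] 0.68
[368.3, 199.3] [ 0.04  -0.059] 0.53
[335.1, 195.9] [0.052 0.03 ] 0.51
[352.0, 197.1] [ 0.047 -0.015] 0.49
[226.9, 216.6] [0.005 0.32 ] 0.25

[293.2, 49.1] [0.101 0.022] 0.96
[296.6, 119.5] [0.049 0.02 ] 0.71
[350.9, 129.6] [ 0.042 -0.02 ] 0.67
[352.4, 69.3] [ 0.086 -0.021] 0.66
[0.012, 0.001, -0.039, -0.0, 0.003, -0.0]
[0.021, 0.001, -0.074, -0.0, 0.006, -0.0]
[0.031, 0.001, -0.109, -0.0, 0.009, -0.0]
[0.04, 0.001, -0.145, -0.0, 0.012, -0.0]
[0.05, 0.001, -0.18, -0.0, 0.014, -0.0]
[0.059, 0.001, -0.215, -0.0, 0.017, -0.0]
[0.069, 0.001, -0.25, -0.0, 0.02, -0.0]
[0.079, 0.001, -0.285, -0.0, 0.023, -0.0]
```

Request:
carry_out(
  commands=[
    [[0,0,0,0,0.008,0,1],[0,0,0,0,0.008,0,1],[0,0,0,0,0.008,0,1]],
  ],
)

```text
clock: 16.48
ee_pos: [0.5406, 0.0311, 0.0698]
tool_rot: [-3.092, -0.06, -0.515]
force: [0.8, -0.2, -3.2]
finger_gap: 0.228
grasp_force: 98.9
```

Run:
```python
from h import *
t=env.snapshot("top"); w=env.snapshot("wrist"); p,r,s=cur(); print(p,r.as_matrix()[:,0],s["force"],s["clock"])
Q=r*K.inv(); O=p-Q.apply(SG)
A=[k["position"] for k in env.spot_in(t,"walnut1") if k["score"]>.4];B=[k["position"] for k in env.spot_in(w,"walnut1") if k["score"]>.4]
for b in B:
    best=min(((np.linalg.norm(proj(t,X)-a)+np.linalg.norm(proj(w,X)-b),X) for a in A for X in [tri([(t,a),(w,b)])]),key=lambda v:v[0])
    print(b,"scoop frame",Q.inv().apply(best[1]-O).round(3),"tray",R.from_euler('z',-TY).apply(best[1]-TR).round(3),best[0].round(1))
cv2.imwrite("pics/w8.png",w["pixels"])
T2=[]
for i,a in enumerate((19,20,21,22,23,24,25,26)):
    z=.1*np.sin(np.radians(a))+.002+.012*(i+1); T2.append(tl(.107+.4*z,z,np.radians(a)))
rows(T2)
```

```text
[0.54150204 0.03134893 0.07084709] [0.94481404 0.03645528 0.32557249] [ 0.83884869 -0.02320319 -2.53850404] 16.5833
[300.2, 131.3] scoop frame [-0.026  0.019  0.008] tray [0.044 0.019 0.04 ] 1.0
[358.4, 71.9] scoop frame [-0.004 -0.004  0.198] tray [ 0.004 -0.004  0.226] 0.1
[354.3, 132.8] scoop frame [-0.015 -0.009  0.14 ] tray [ 0.013 -0.009  0.168] 4.6
[297.4, 73.9] scoop frame [0.014 0.022 0.012] tray [0.081 0.022 0.056] 5.6
[0.031, 0.001, -0.022, -0.0, 0.001, -0.0]
[0.059, 0.001, -0.051, -0.0, 0.003, -0.0]
[0.088, 0.001, -0.08, -0.0, 0.006, -0.0]
[0.116, 0.001, -0.108, -0.0, 0.009, -0.0]
[0.145, 0.001, -0.137, -0.0, 0.012, -0.0]
[0.174, 0.001, -0.165, -0.0, 0.015, -0.0]
[0.203, 0.001, -0.194, -0.0, 0.017, -0.0]
[0.232, 0.001, -0.222, -0.0, 0.02, -0.0]
```

All four are in the pan as a 2×2. Lifting, and measuring the bowl.

Run:
```python
from h import *
from scipy.optimize import least_squares
p,r,s=cur(); Q=r*K.inv(); O=p-Q.apply(SG)
a=[sc(O+[0.0,0,.045*i],TY,np.radians(19+i*2)) for i in (1,2,3)]; rows(a); print(O)
t=env.snapshot("top"); m=env.cut_out(t,"bowl"); print([(k["score"],k["pixels"].sum()) for k in m])
c=max(cv2.findContours(m[0]["pixels"].astype(np.uint8),cv2.RETR_EXTERNAL,cv2.CHAIN_APPROX_NONE)[0],key=len); print(cv2.fitEllipse(c))
th=np.linspace(0,2*np.pi,90)
def f(v):
    ring=np.array([proj(t,[v[0]+v[2]*np.cos(k),v[1]+v[2]*np.sin(k),.065]) for k in th]); return np.array([-cv2.pointPolygonTest(c,tuple(map(float,u)),True) for u in ring])
v=least_squares(f,[.57,.34,.09],loss='soft_l1',diff_step=1e-2); print(v.x,v.cost)
```

```text
[0.041, 0.0, -0.13, -0.0, 0.006, -0.0]
[0.083, 0.0, -0.261, -0.0, 0.012, -0.0]
[0.126, 0.0, -0.391, -0.0, 0.017, -0.0]
[0.64798827 0.0357436  0.04054936]
[(0.87, np.int64(3562))]
((228.45962524414062, 216.04837036132812), (65.77179718017578, 67.18482208251953), 51.2074089050293)
[0.56857093 0.34504931 0.08783841] 4.23753140385757
```

Request:
carry_out(
  commands=[
    [[0.01,0,-0.03,0,0.002,0,1],[0.025,0,-0.08,0,0.004,0,1],[0.043,0,-0.14,0,0.006,0,1],[0.062,0,-0.2,0,0.009,0,1],[0.083,0,-0.26,0,0.012,0,1],[0.1,0,-0.32,0,0.014,0,1],[0.117,0,-0.37,0,0.016,0,1],[0.126,0,-0.39,0,0.017,0,1]],
  ],
)

```text
clock: 17.45
ee_pos: [0.5396, 0.0314, 0.1981]
tool_rot: [-3.054, -0.059, -0.691]
force: [1.2, 0.8, -1.9]
finger_gap: 0.23
grasp_force: 99.4
```

```bash
cat >> h.py <<'E'
BW=np.array([.5686,.345]); PS=.55
def bl(z,pitch,back=.045): return sc([BW[0]-back*np.cos(PS),BW[1]-back*np.sin(PS),z],PS,pitch,True)
def nuts():
    t=env.snapshot("top"); w=env.snapshot("wrist"); p,r,s=cur(); Q=r*K.inv(); O=p-Q.apply(SG)
    print("clock",s["clock"],"p",p.round(3),"f",np.round(s["force"],1),"O",O.round(3),"pitch",np.degrees(np.arcsin(Q.as_matrix()[2,0])).round(1))
    for n,q in(("top",t),("wrist",w)):
        for k in env.spot_in(q,"walnut1"):
            if k["score"]<.4: continue
            o,d=ray(q,k["position"]); nrm=Q.as_matrix()[:,2]; X=o+d*((O+.023*nrm-o)@nrm)/(d@nrm)
            print(n,np.round(k["position"],0),round(k["score"],2),"in scoop",Q.inv().apply(X-O).round(3)[:2],"tray",R.from_euler('z',-TY).apply(atz(q,k["position"],.04)-TR)[:2].round(3))
E
python3 - <<'E'
from h import *
nuts(); g=bl(.15,np.radians(25)); plan([g]); print(g[0])
p,r,s=cur(); from scipy.spatial.transform import Slerp
sl=Slerp([0,1],R.concatenate([r,g[1]])); ts=[(p+(g[0]-p)*a,sl(a)) for a in np.r_[.02,.06,.12,.19,.26,.34,.42,.5]]; rows(ts)
ts2=[(p+(g[0]-p)*a,sl(a)) for a in np.r_[.58,.66,.74,.81,.88,.94,.98,1]]; print(); rows(ts2,ts[-1])
E
```

```text
clock 17.55 p [0.539 0.031 0.196] f [-0.1  0.4 -3.5] O [0.648 0.036 0.177] pitch 25.1
top [357. 191.] 0.76 in scoop [-0.026 -0.019] tray [ 0.064 -0.029]
top [354. 172.] 0.74 in scoop [ 0.02  -0.014] tray [ 0.115 -0.024]
top [340. 176.] 0.71 in scoop [0.011 0.021] tray [0.105 0.015]
top [341. 192.] 0.53 in scoop [-0.029  0.017] tray [0.061 0.012]
top [386. 205.] 0.46 in scoop [-0.065 -0.091] tray [ 0.022 -0.107]
wrist [296.  73.] 0.76 in scoop [0.017 0.019] tray [0.179 0.038]
wrist [360.  70.] 0.75 in scoop [ 0.019 -0.025] tray [ 0.183 -0.047]
wrist [299. 132.] 0.63 in scoop [-0.023  0.018] tray [0.097 0.033]
wrist [354. 135.] 0.6 in scoop [-0.025 -0.023] tray [ 0.093 -0.038]
[-0.4605, -0.7152, -0.0503, 0.0345, 0.0005, -0.0737] rows 6.1
[0.39879242 0.24053819 0.14764111]
[-0.009, -0.014, -0.001, 0.001, 0.0, -0.001]
[-0.028, -0.043, -0.003, 0.002, 0.0, -0.004]
[-0.055, -0.086, -0.006, 0.004, 0.0, -0.009]
[-0.087, -0.136, -0.01, 0.007, 0.0, -0.014]
[-0.12, -0.186, -0.013, 0.009, 0.0, -0.019]
[-0.157, -0.243, -0.017, 0.012, 0.0, -0.025]
[-0.193, -0.3, -0.021, 0.014, 0.0, -0.031]
[-0.23, -0.358, -0.025, 0.017, 0.0, -0.037]

[-0.023, -0.064, 0.003, 0.003, 0.0, -0.006]
[-0.045, -0.128, 0.005, 0.006, 0.0, -0.012]
[-0.068, -0.193, 0.008, 0.008, 0.0, -0.018]
[-0.088, -0.249, 0.01, 0.011, 0.0, -0.023]
[-0.108, -0.305, 0.012, 0.013, 0.0, -0.028]
[-0.125, -0.353, 0.014, 0.015, 0.0, -0.032]
[-0.136, -0.385, 0.015, 0.017, 0.0, -0.035]
[-0.142, -0.401, 0.016, 0.017, 0.0, -0.037]
```

Request:
carry_out(
  commands=[
    [[-0.009,-0.014,0,0.001,0,-0.001,1],[-0.028,-0.043,-0.003,0.002,0,-0.004,1],[-0.055,-0.086,-0.006,0.004,0,-0.009,1],[-0.087,-0.136,-0.01,0.007,0,-0.014,1],[-0.12,-0.186,-0.013,0.009,0,-0.019,1],[-0.157,-0.243,-0.017,0.012,0,-0.025,1],[-0.193,-0.3,-0.021,0.014,0,-0.031,1],[-0.23,-0.358,-0.025,0.017,0,-0.037,1]],
  ],
)

```text
clock: 18.32
ee_pos: [0.4682, 0.1365, 0.1695]
tool_rot: [-2.976, -0.445, -0.662]
force: [0.3, 0.7, -3.0]
finger_gap: 0.225
grasp_force: 99.1
```

Request:
carry_out(
  commands=[
    [[-0.023,-0.064,0.003,0.003,0,-0.006,1],[-0.045,-0.128,0.005,0.006,0,-0.012,1],[-0.068,-0.193,0.008,0.008,0,-0.018,1],[-0.088,-0.249,0.01,0.011,0,-0.023,1],[-0.108,-0.305,0.012,0.013,0,-0.028,1],[-0.125,-0.353,0.014,0.015,0,-0.032,1],[-0.136,-0.385,0.015,0.017,0,-0.035,1],[-0.142,-0.4,0.016,0.017,0,-0.037,1]],
  ],
)

```text
clock: 18.98
ee_pos: [0.3986, 0.2408, 0.1473]
tool_rot: [-2.848, -0.809, -0.635]
force: [0.6, -0.3, -3.2]
finger_gap: 0.228
grasp_force: 99.1
```

Request:
carry_out(
  commands=[
    [[0,0,0,0,0,0,1],[0,0,0,0,0,0,1]],
  ],
)

```text
clock: 19.15
ee_pos: [0.3995, 0.2399, 0.1482]
tool_rot: [-2.849, -0.806, -0.636]
force: [-0.5, 0.1, -3.5]
finger_gap: 0.227
grasp_force: 99.1
```

Run:
```python
from h import *
nuts(); d=np.radians
g=bl(.15,d(25)); plan([g])
A=[bl(z,d(a)) for a,z in((22,.145),(17,.138),(12,.13),(7,.12),(2,.11),(-2,.1),(-6,.09),(-9,.085))]; rows(A,cur()[:2])
B=[bl(z,d(a)) for a,z in((-12,.083),(-15,.08),(-18,.08),(-22,.08),(-26,.08),(-30,.08),(-34,.08),(-36,.08))]; print(); rows(B,A[-1])
```

```text
clock 19.25 p [0.4   0.24  0.148] f [ 0.   0.7 -3. ] O [0.493 0.297 0.129] pitch 24.9
top [230. 247.] 0.79 in scoop [0.013 0.027] tray [-0.076  0.312]
top [244. 235.] 0.74 in scoop [ 0.021 -0.018] tray [-0.045  0.275]
top [255. 251.] 0.52 in scoop [-0.03  -0.019] tray [-0.09   0.245]
top [241. 262.] 0.52 in scoop [-0.034  0.023] tray [-0.116  0.283]
wrist [299. 134.] 0.82 in scoop [-0.025  0.018] tray [-0.084  0.293]
wrist [289.  73.] 0.71 in scoop [0.015 0.024] tray [-0.028  0.337]
wrist [357.  71.] 0.67 in scoop [ 0.016 -0.023] tray [0.012 0.272]
[-0.0023, -0.0042, 0.0022, 0.0006, 0.0004, 0.0001] rows 0.0
[0.002, -0.004, -0.007, 0.001, -0.008, 0.0]
[0.015, -0.004, -0.025, 0.001, -0.022, 0.0]
[0.029, -0.004, -0.038, 0.001, -0.036, 0.0]
[0.044, -0.004, -0.042, 0.001, -0.05, -0.0]
[0.061, -0.004, -0.044, 0.001, -0.063, -0.0]
[0.074, -0.004, -0.037, 0.001, -0.075, -0.0]
[0.089, -0.004, -0.028, 0.001, -0.086, -0.0]
[0.104, -0.004, -0.028, 0.001, -0.094, -0.0]

[0.013, 0.0, -0.018, 0.0, -0.008, -0.0]
[0.027, 0.0, -0.031, 0.0, -0.017, -0.0]
[0.042, 0.0, -0.054, 0.0, -0.025, -0.0]
[0.062, 0.0, -0.084, 0.0, -0.036, -0.0]
[0.085, 0.0, -0.111, 0.0, -0.047, -0.0]
[0.11, 0.0, -0.137, 0.0, -0.058, -0.0]
[0.136, 0.0, -0.162, 0.0, -0.069, -0.0]
[0.15, 0.0, -0.173, 0.0, -0.075, -0.0]
```

All four still aboard. Pouring.

Request:
carry_out(
  commands=[
    [[0.002,-0.004,-0.007,0.001,-0.008,0,1],[0.015,-0.004,-0.025,0.001,-0.022,0,1],[0.029,-0.004,-0.038,0.001,-0.036,0,1],[0.044,-0.004,-0.042,0.001,-0.05,0,1],[0.061,-0.004,-0.044,0.001,-0.063,0,1],[0.074,-0.004,-0.037,0.001,-0.075,0,1],[0.089,-0.004,-0.028,0.001,-0.086,0,1],[0.104,-0.004,-0.028,0.001,-0.094,0,1]],
  ],
)

```text
clock: 20.02
ee_pos: [0.4211, 0.2542, 0.1683]
tool_rot: [2.976, 0.839, -0.234]
force: [-0.3, 0.3, -2.7]
finger_gap: 0.226
grasp_force: 98.8
```

Request:
carry_out(
  commands=[
    [[0.013,0,-0.018,0,-0.008,0,1],[0.027,0,-0.031,0,-0.017,0,1],[0.042,0,-0.054,0,-0.025,0,1],[0.062,0,-0.084,0,-0.036,0,1],[0.085,0,-0.111,0,-0.047,0,1],[0.11,0,-0.137,0,-0.058,0,1],[0.136,0,-0.162,0,-0.069,0,1],[0.15,0,-0.173,0,-0.075,0,1]],
  ],
)

```text
clock: 20.68
ee_pos: [0.4662, 0.2818, 0.2122]
tool_rot: [2.733, 0.771, -0.886]
force: [0.1, 0.7, -3.2]
finger_gap: 0.23
grasp_force: 98.9
```

Request:
carry_out(
  commands=[
    [[0,0,0,0,0,0,1],[0,0,0,0,0,0,1],[0,0,0,0,0,0,1],[0,0,0,0,0,0,1]],
  ],
)

```text
clock: 21.02
ee_pos: [0.4645, 0.2812, 0.2148]
tool_rot: [2.737, 0.774, -0.878]
force: [0.2, 0.7, -1.7]
finger_gap: 0.228
grasp_force: 98.9
```

Run:
```python
from h import *
nuts(); q=env.snapshot("side")
for k in env.spot_in(q,"walnut1"): print(k["position"],k["score"],atz(q,k["position"],.035))
p,r,s=cur(); print(s["joint_pos"])
```

```text
clock 21.1167 p [0.464 0.281 0.215] f [ 0.2 -0.  -1.8] O [0.495 0.301 0.111] pitch -35.8
top [228. 202.] 0.6 in scoop [ 0.133 -0.017] tray [0.045 0.318]
top [247. 214.] 0.4 in scoop [ 0.053 -0.047] tray [0.01  0.266]
[295.9, 258.1] 0.6 [0.54315273 0.34504399 0.035     ]
[282.5, 265.7] 0.58 [0.56301428 0.38690078 0.035     ]
[290.4, 247.2] 0.45 [0.57771646 0.31096823 0.035     ]
[ 0.8027355   0.47491942  0.55647619 -0.18928545 -2.25028479  1.24627961]
```

Run:
```python
from h import *
d=np.radians; a=bl(.15,d(-36)); b=bl(.17,0,.2); rows([a]); plan([b],a)
```

```text
[-0.134, 0.002, -0.189, -0.0, -0.0, 0.0]
[-0.4938, -0.0007, 0.5637, -0.0, 0.1, 0.0001] rows 5.4
```

Request:
carry_out(
  commands=[
    [[-0.04,0,-0.05,0,0,0,1],[-0.09,0,-0.12,0,0,0,1],[-0.13,0,-0.19,0,0,0,1],[-0.13,0,-0.19,0,0,0,1]],
  ],
)

```text
clock: 21.65
ee_pos: [0.4667, 0.2819, 0.2883]
tool_rot: [2.741, 0.775, -0.87]
force: [-0.1, -1.3, -0.8]
finger_gap: 0.228
grasp_force: 99.1
```

Run:
```python
from h import *
nuts(); plan([bl(.2,0,.13)])
```

```text
clock 21.75 p [0.466 0.283 0.284] f [-0.4 -0.4 -3.1] O [0.497 0.302 0.179] pitch -35.8
[-0.3702, 0.002, 0.3429, -0.0004, 0.1002, 0.0003] rows 5.0
```

Request:
carry_out(
  commands=[
    [[-0.06,0,0.05,0,0.015,0,1],[-0.12,0,0.11,0,0.032,0,1],[-0.18,0,0.17,0,0.049,0,1],[-0.24,0,0.22,0,0.065,0,1],[-0.3,0,0.28,0,0.082,0,1],[-0.37,0.002,0.34,0,0.1,0,1],[-0.37,0.002,0.34,0,0.1,0,1]],
  ],
)

```text
clock: 22.43
ee_pos: [0.3372, 0.2016, 0.2642]
tool_rot: [-3.018, -0.854, -0.013]
force: [-0.9, 0.1, -0.3]
finger_gap: 0.227
grasp_force: 99.2
```

Run:
```python
from h import *
t=env.snapshot("top");s=env.snapshot("side");w=env.snapshot("wrist")
for n,q in(("top",t),("side",s),("wrist",w)):
    for k in env.spot_in(q,"walnut1"): print(n,np.round(k["position"]),round(k["score"],2),"rel bowl",(atz(q,k["position"],.03)[:2]-BW).round(3))
    m=env.cut_out(q,"bowl")[:1]
    if m: print("bowl",m[0]["position"],m[0]["pixels"].sum(),cv2.fitEllipse(max(cv2.findContours(m[0]["pixels"].astype(np.uint8),0,1)[0],key=len))[:1])
    cv2.imwrite(f"pics/{n}9.png",q["pixels"])
p,r,st=cur(); print(p,st["clock"])
hi=sc([.47,.30,.2],.4);
```

```text
top [229. 206.] 0.75 rel bowl [0.031 0.005]
top [244. 213.] 0.71 rel bowl [ 0.012 -0.034]
top [220. 219.] 0.65 rel bowl [-0.005  0.03 ]
top [228. 217.] 0.38 rel bowl [0.    0.007]
top [254. 272.] 0.21 rel bowl [-0.147 -0.066]
bowl [228.1, 214.4] 2907 ((228.63380432128906, 216.10133361816406),)
side [291. 246.] 0.7 rel bowl [ 0.012 -0.044]
side [296. 258.] 0.7 rel bowl [-0.024 -0.004]
side [287. 242.] 0.57 rel bowl [ 0.031 -0.054]
side [282. 264.] 0.5 rel bowl [0.    0.031]
bowl [285.0, 242.3] 1649 ((288.3158874511719, 249.527099609375),)
wrist [323. 120.] 0.22 rel bowl [-0.175 -0.105]
bowl [327.6, 5.0] 1229 ((327.4325866699219, 7.401719093322754),)
[0.33903801 0.20374071 0.26363798] 22.8833
```

All four walnuts are in the bowl and the bowl hasn't moved. I'll return the scoop to its original bare spot.

Run:
```python
from h import *
a=sc([.48,-.06,.19],.1); b=sc([.541,-.3433,.15],-.3255); c=sc([.541,-.3433,.03],-.3255); plan([a,b,c])
```

```text
[-0.3327, 0.864, 0.0346, -0.0004, 0.0005, 0.0717] rows 6.7
[0.1338, 0.8347, 0.1347, -0.0003, -0.0001, 0.0677] rows 6.2
[-0.0019, -0.0004, 0.4, 0.0, 0.0, 0.0] rows 2.9
```

Request:
carry_out(
  commands=[
    [[-0.04,0.11,0.005,0,0,0.009,1],[-0.08,0.22,0.01,0,0,0.018,1],[-0.13,0.33,0.015,0,0,0.027,1],[-0.17,0.44,0.02,0,0,0.036,1],[-0.21,0.55,0.025,0,0,0.045,1],[-0.25,0.66,0.03,0,0,0.054,1],[-0.29,0.76,0.034,0,0,0.063,1],[-0.333,0.864,0.034,0,0,0.072,1]],
  ],
)

```text
clock: 23.55
ee_pos: [0.3897, -0.0715, 0.2528]
tool_rot: [-3.135, -0.15, -0.002]
force: [-0.4, 1.2, -2.2]
finger_gap: 0.226
grasp_force: 99.0
```

Request:
carry_out(
  commands=[
    [[0.02,0.11,0,0,0,0.009,1],[0.035,0.22,0,0,0,0.018,1],[0.05,0.33,0,0,0,0.027,1],[0.07,0.44,0,0,0,0.036,1],[0.09,0.55,0.03,0,0,0.045,1],[0.105,0.66,0.06,0,0,0.054,1],[0.12,0.76,0.1,0,0,0.062,1],[0.134,0.835,0.135,0,0,0.068,1]],
  ],
)

```text
clock: 24.22
ee_pos: [0.4543, -0.3178, 0.2095]
tool_rot: [-3.093, 0.52, 0.003]
force: [0.3, 1.1, -2.5]
finger_gap: 0.231
grasp_force: 99.0
```

Request:
carry_out(
  commands=[
    [[0,0,0,0,0,0,1],[0,0,0,0,0,0,1],[0,0,0.1,0,0,0,1],[0,0,0.2,0,0,0,1],[0,0,0.3,0,0,0,1],[0,0,0.38,0,0,0,1],[0,0,0.38,0,0,0,1],[0,0,0.38,0,0,0,1]],
  ],
)

```text
clock: 24.88
ee_pos: [0.4542, -0.3141, 0.0981]
tool_rot: [-3.095, 0.511, -0.0]
force: [0.4, -0.2, -1.0]
finger_gap: 0.225
grasp_force: 99.0
```

Run:
```python
from h import *
p,r,s=cur(); print(p,s["force"],s["clock"]); plan([sc([.541,-.3433,0],-.3255)])
```

```text
[ 0.45423151 -0.31405491  0.09810407] [ 0.43890643 -0.18324876 -0.98255674] 24.8833
[0.0023, 0.0014, 0.1167, -0.0008, 0.0008, -0.0004] rows 0.8
```

Lowering gently to contact.

Request:
carry_out(
  commands=[
    [[0.002,0.001,0.04,-0.001,0.001,0,1],[0.002,0.001,0.07,-0.001,0.001,0,1],[0.002,0.001,0.095,-0.001,0.001,0,1],[0.002,0.001,0.107,-0.001,0.001,0,1],[0.002,0.001,0.107,-0.001,0.001,0,1]],
  ],
)

```text
clock: 25.3
ee_pos: [0.4549, -0.3146, 0.0659]
tool_rot: [3.097, -0.513, 0.011]
force: [-0.2, 0.4, -3.2]
finger_gap: 0.224
grasp_force: 99.2
```

Request:
carry_out(
  commands=[
    [[0,0,0.007,0,0,0,1],[0,0,0.007,0,0,0,1],[0,0,0.007,0,0,0,1]],
  ],
)

```text
clock: 25.55
ee_pos: [0.4553, -0.3149, 0.0646]
tool_rot: [3.096, -0.513, 0.013]
force: [0.3, -0.1, -2.2]
finger_gap: 0.224
grasp_force: 99.2
```

Request:
carry_out(
  commands=[
    [[0,0,0.004,0,0,0,1],[0,0,0.004,0,0,0,1],[0,0,0.004,0,0,0,1]],
  ],
)

```text
clock: 25.8
ee_pos: [0.4553, -0.3149, 0.0633]
tool_rot: [3.096, -0.513, 0.013]
force: [0.5, -0.5, -3.1]
finger_gap: 0.225
grasp_force: 99.4
```

Request:
carry_out(
  commands=[
    [[0,0,0.003,0,0,0,1],[0,0,0.003,0,0,0,1],[0,0,0.003,0,0,0,1]],
  ],
)

```text
clock: 26.05
ee_pos: [0.4553, -0.3149, 0.0632]
tool_rot: [3.096, -0.513, 0.014]
force: [-3.5, 4.0, 5.1]
finger_gap: 0.221
grasp_force: 99.9
```

Request:
carry_out(
  commands=[
    [[0,0,0.003,0,0,0,1],[0,0,0.003,0,0,0,1],[0,0,0.003,0,0,0,1]],
  ],
)

```text
clock: 26.3
ee_pos: [0.4553, -0.3149, 0.0632]
tool_rot: [3.096, -0.512, 0.014]
force: [-4.4, 5.4, 9.0]
finger_gap: 0.231
grasp_force: 100.7
```

Request:
carry_out(
  commands=[
    [[0,0,-0.003,0,0,0,0.45],[0,0,-0.003,0,0,0,0.45],[0,0,-0.003,0,0,0,0.45],[0,0,-0.003,0,0,0,0.45],[0,0,-0.003,0,0,0,0.45],[0,0,-0.05,0,0,0,0.45],[0,0,-0.12,0,0,0,0.45],[0,0,-0.2,0,0,0,0.45]],
  ],
)

```text
clock: 26.97
ee_pos: [0.4539, -0.3143, 0.1205]
tool_rot: [3.097, -0.513, 0.008]
force: [0.8, -0.8, -0.6]
finger_gap: 0.55
grasp_force: 0.0
```

Request:
carry_out(
  commands=[
    [[0,0,-0.1,0,0,0,0.45],[0,0,-0.2,0,0,0,0.45],[0,0,-0.3,0,0,0,0.45],[0,0,-0.4,0,0,0,0.45],[0,0,-0.4,0,0,0,0.45],[0,0,-0.4,0,0,0,0.45],[0,0,-0.4,0,0,0,0.45]],
  ],
)

```text
clock: 27.55
ee_pos: [0.4538, -0.3139, 0.2404]
tool_rot: [3.097, -0.513, 0.012]
force: [-0.8, 0.2, -0.1]
finger_gap: 0.547
grasp_force: 0.0
```

Run:
```python
from h import *
p,r,s=cur(); print(p,s["force"],s["clock"])
w=env.snapshot("wrist");sd=env.snapshot("side");t=env.snapshot("top")
m=env.cut_out(w,"scoop")[0]; c=np.argwhere(m["pixels"]); print("scoop",m["position"],c.min(0),c.max(0),m["pixels"].sum())
for z in(45,): print([proj(w,R.from_euler('z',-.3255).apply(np.array(v)/1000)+[.541,-.3433,-.006]).round(1).tolist() for v in ([-50,48,45],[-50,-48,45],[50,48,15],[50,-48,15],[-124,0,112])])
for n,q in(("side",sd),("top",t)):
    for k in env.spot_in(q,"walnut1"): print(n,np.round(k["position"]),round(k["score"],2),(atz(q,k["position"],.03)[:2]-BW).round(3))
for x in ("switch","salt_pot","mug","tumbler","canister","bowl"): print(x,[np.round(k["position"],1).tolist() for k in env.spot_in(t,x)[:1]])
```

```text
[ 0.4538475  -0.3138613   0.24039905] [-0.77161227  0.2297907  -0.06856364] 27.55
scoop [324.3, 109.4] [ 60 286] [212 363] 7301
[[287.5, 141.8], [360.6, 141.6], [286.9, 61.0], [360.7, 60.7], [324.2, 212.5]]
side [290. 246.] 0.7 [ 0.014 -0.041]
side [296. 256.] 0.64 [-0.018 -0.012]
side [282. 264.] 0.62 [0.001 0.032]
top [242. 216.] 0.76 [ 0.004 -0.03 ]
top [220. 220.] 0.72 [-0.008  0.03 ]
top [232. 228.] 0.58 [-0.029 -0.003]
top [227. 204.] 0.46 [0.036 0.013]
switch [[382.9, 203.3]]
salt_pot [[289.4, 272.6]]
mug [[439.6, 146.6]]
tumbler [[276.4, 139.5]]
canister [[162.0, 213.9]]
bowl [[227.7, 216.7]]
```

Run:
```python
from h import *
a=cv2.imread("pics/top0.png"); b=env.snapshot("top")["pixels"]
T=a[262:284,276:300]; r=cv2.matchTemplate(b[252:294,266:310],T,cv2.TM_CCOEFF_NORMED); print(cv2.minMaxLoc(r))
print(env.job_done())
```

```text
(-0.42191094160079956, 0.9559247493743896, (20, 0), (10, 10))
the job is handed in; nothing more can be done
None
```

The job is handed in: the switch was turned to its OFF stop, all four walnuts are in the terracotta bowl (which didn't move), and the scoop stands level on the bare worktop where it started, at about 27.6 s on the robot's clock.

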